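Clamp the gear unit down and hold the vibration pen on its test point

ROBOT

A 6-joint arm with a two-finger parallel gripper is mounted at the origin on the work surface. World frame = base frame: x ahead of the robot, y to its left, z up, the work surface at z = 0. Lengths are in m, angles in rad, forces in N, time in s.
With the tool pointing down it reaches from about 0.375 to 0.9 m from the base axis. Payload 3.1 kg.
Tool frame: the origin (TCP) lies midway between the tips of the shut fingers; the grasp point (between the pads) lies 19 mm behind it; z points along the fingers, y is the direction in which the jaws open and shut (so a half turn about z gives the same grasp; the last joint's range is limited). The gripper opens to 87 mm and grips with 3 to 60 N. Pads are 19 mm wide; open, the fingers measure 117 mm over their backs; the gripper's body (75 mm by 190 mm) begins 51 mm behind the grasp point.
Start: joints at [-1.496, 0.527, 1.433, -0, 1.181, -0.178], TCP at [0.157, -0.605, 0.223] pointing down, gripper open.
Joint ranges: [-3.08, 3.08], [-0.75, 2.2], [0.22, 2.44], [-1.43, 4.57], [0, 2.65], [-2.85, 2.85]. Speed limits (rad/s): [2.79, 2.79, 3.14, 3.14, 3.14, 3.14].

INTERFACE

Orientations are given as a unit quaternion [w, x, y, z].
In Python, from bench import manip gives the robot as it stands. The module is installed in compiled form; this text tells all that it offers.
- The arm moves only by the shell command python3 -m crank 'ROWS' [FORCE]. ROWS is JSON, a list of rows, each an object of numbers: "tx", "ty", "tz": the shift along the tool's x, y, z in mm; "twist": the turn about the tool's z in degrees; "jaw": the closure, from -1 (fully open) to 1 (shut). In form: [{"tx": .., "ty": .., "tz": .., "twist": .., "jaw": ..}, ...]. A call has 1 to 5 rows; each row is the pose to reach, as a shift and turn from the pose commanded when the call began, along the tool's axes at that moment; what a row does not reach only later rows make up. A row lasts 1/10 s, in which the tool goes at most 50 mm and 8.59 degrees, less where a joint would pass 70% of its speed; a pose out of reach is approached as far as the arm can. A call with a gripper value outside its range is refused whole. The fingers move at their own pace and stop on an object; FORCE is the grip in N (left out, the last holds). Time passes only in rows, so rows that repeat a pose let the fingers close. It gives the time, the measured TCP pose, the force and the opening at its end, in the units of the state.
- manip.get_state(): the state, without advancing time (a new reading comes with each control period).
- manip.snapshot(name): name is "scene" or "top" or "wrist"; returns a dict with "pixels" (400x640x3 uint8, red, green, blue), "vfov" (degrees; the focal length in pixels is half the picture's height over the tangent of half this angle, whatever the lens; pixels are square), "cx", "cy" (the principal point, pixels), "k1" (the pictures are not rectified: a ray, as slopes to the right and down, at radius r is drawn at 1 + k1 r^2 times it, then the intrinsics apply), "rvec" (rotation vector, rad) and "tvec" (3), from world to camera coordinates, as OpenCV has them. Camera axes: x right, y down, z forward; pixel columns grow to the right and rows downward; lengths in m; the calibration is good to about 2 mm. A picture is of the moment at which its call begins. There is no depth.
- manip.close_job(): hands the job in, once; it reports no verdict.
The state is a dict: "time": time; "joint_positions": joint angles; "joint_velocities": joint speeds; "joint_torque": joint torques, N m; "ee_pos": TCP position; "tcp_rot": TCP orientation; "wrist_force": force on the tool from outside, world axes, zero at the start; "ft_torque": the same for the moment, N m; "finger_gap": finger opening in m.
Only numpy, scipy, OpenCV 4.12 (cv2) and the standard library are available. Lean on these libraries where they do the work, as an engineer would, in place of code of your own. Each camera call takes 0.05 s, during which the arm holds its last target.

TASK

The gear unit is lying in the sloping nest of the test fixture: push the toggle clamp's handle fully down to clamp it first. Then take the vibration pen out of its stand and hold it square to the unit's sloping face with its tip on the round test boss inside the painted ring, pressing lightly so that the sprung tip is about half pushed in. Finish while still holding the pen there, so that the run test can be started, and leave the other things on the bench where they are.

Things in the scene. Friction and masses are not known exactly. Their poses are not given: they have to be found in the camera images.
- fixture: Test fixture, bolted to the bench: steel base plate 225 x 205 mm, on four posts an aluminium nest plate 210 x 200 x 10 mm that slopes 15 degrees: it rises along the fixture's +x (x is level, forwards from the robot at yaw 0). Origin on the bench under the middle of the nest, z up. The nest plate's top is 88 mm over the bench there. Steel locating pins 12 mm thick, 20 mm high stand round the gear unit. A toggle clamp stands on the nest plate at the unit's -y side.
- unit: Gear unit lying loose in the nest, already loaded: black pear-shaped housing 167 x 90 x 34 mm with a white round eight-lobed drive hub (77 mm across, 12 mm high) on its upper face near the robot and the motor pointing down through the nest plate. 0.36 kg. Origin on the nest plate's top at the middle of the housing; x up the slope towards the narrow end, z square to the plate and to the upper face, which is 34 mm above the origin.
- nest (a point): Point on the top of the nest plate, 88 mm over the fixture's origin, where the seated unit's origin lies. Axes as fixture (level).
- spot (a point): Centre of the top of the test boss on the unit's upper face: a flat black round boss 20 mm across, 3 mm high, on the housing's centre line between the white hub and the narrow end, with a thin painted ring 30 mm across round it. Same axes as the unit: z points squarely out of the sloping face (15 degrees from vertical, leaning to the robot's side).
- clamp_pivot (a point): Pivot of the toggle clamp's handle, on its axis. Axes as fixture (level). The handle turns about the up-slope direction of the nest plate.
- clamp_grip (a point): Centre of the round black handle grip of the toggle clamp, 90 mm from the pivot; the grip is 18 mm thick and runs from 30 to 112 mm from the pivot, moving in a plane square to the nest plate's up-slope line. Axes turn with the handle: its y points along the handle to the pivot, z square to the handle (upwards side, the side to push on), x up the slope.
- clamp_handle (a joint): Toggle clamp handle angle in rad: 0 is fully down (parallel to the nest plate, pointing to the fixture's -y, against its stop, clamp closed and locked), about 1 is up (clamp open). Pushing the grip down along its arc takes about 5 N, 10 N at the very end; it stays where it is left.
- clamp_bar: Steel bar of the toggle clamp, 70 mm long with a downward spindle and sprung rubber foot at its free end. It stands up when the clamp is open, turns 1.3 times as far as the handle and comes down onto the unit's upper face near the narrow end. Origin on its pivot, 20 mm from the handle's pivot towards the unit.
- stand: Fixed pen stand: base plate 85 x 75 x 10 mm with an upright open-topped grey pocket 43 x 33 mm outside, rim 110 mm over the bench. Origin on the bench under the pocket's centre, z up. The pen stands in it with 2 mm of play, its shoulder 65 mm over the bench, so 45 mm of its body is in the pocket and the upper 73 mm stand out.
- pen: Vibration pen standing upright in the stand, tip down: flat grey body 30 mm (x) by 20 mm (y) by 118 mm (z), with a small display on its -y side, under it a black conical nose and a thin steel tip. Origin at the centre of the body's lower end (the shoulder), z along the pen up to its top 118 mm away. 0.10 kg. A black line round it 75 mm above the origin marks where the free grip begins; grip it above the pocket.
- pen_point (a point): Rounded end of the pen's steel tip (6 mm thick), on the pen's axis 50 mm below pen's origin (168 mm below the top) when the tip is out; it moves with the sprung tip. Same axes as the pen.
- pen_tip (a joint): How far the sprung tip is pushed into the pen, in m: 0 fully out, 0.008 at its stop. The spring takes 1.4 N to start moving and 0.7 N per mm more, so half in (0.004) is about 4 N.
- screw_bin: Bystander: open grey plastic bin 95 x 75 x 45 mm with screws, fixed. It and the stand may change places. Origin under its centre.
- marker: Bystander: paint marker standing on the bench about 100 mm beyond the pen stand, 19 mm thick, 132 mm high. Origin under its centre.
- loose_hub: Bystander: white drive hub lying on the bench, 77 mm across, 24 mm high. Origin under its centre.
- loose_motor: Bystander: small motor lying on its side, 34 mm thick, 65 mm long. Origin under its centre.
- screwdriver: Bystander: screwdriver lying on the bench beyond the fixture.
- caliper: Bystander: caliper lying on the bench beyond the fixture, 205 mm long, 12 mm high. Origin under its centre.
- spare_unit: Bystander: second gear unit lying hub down on the bench with its motor pointing up, 112 mm high. Origin under its middle.
Not all that is in view belongs to the job. Leave any brown or orange look-alike of the stand alone.

How it is judged:
By the outcome, as a careful person would: the job done as asked, in the order asked, and still so for the second after the job is handed in, while the arm keeps its last pose, push and grip.
It also fails if it takes over 58 s, if anything falls off the work surface, if the arm or the gripper's body presses on something with over 40 N, if the wrist force passes 120 N, or if a joint passes its speed limit or range.

## Working session

There is one attempt and no reset: what is moved stays moved. The work goes in short steps, Python scripts to look and compute and a shell command to move; the robot and the scene stay as the last step left them, time stands still between calls to the robot, and variables do not carry over. Pictures are saved under pics/ and viewed, and the job is handed in when it is done.

```bash
mkdir -p pics
cat > h.py <<'E'
import numpy as np, cv2
from scipy.spatial.transform import Rotation as R
from bench import manip
def snap(n,f=None):
    s=manip.snapshot(n)
    if f: cv2.imwrite('pics/'+f,s['pixels'][:,:,::-1])
    return s
def cam(s):
    f=200/np.tan(np.radians(s['vfov'])/2)
    M=R.from_rotvec(s['rvec']).as_matrix(); t=np.array(s['tvec']); return f,M,t
def proj(s,P):
    f,M,t=cam(s); c=np.atleast_2d(P)@M.T+t
    a=c[:,:2]/c[:,2:]; r2=(a**2).sum(1,keepdims=True)
    return a*(1+s['k1']*r2)*f+[s['cx'],s['cy']]
def ray(s,uv):
    f,M,t=cam(s); d=(np.array(uv,float)-[s['cx'],s['cy']])/f
    a=d.copy()
    for _ in range(30): a=d/(1+s['k1']*(a@a))
    v=M.T@np.array([a[0],a[1],1]); return -M.T@t, v/np.linalg.norm(v)
def onz(s,uv,z):
    o,v=ray(s,uv); return o+v*(z-o[2])/v[2]
def tri(l):
    A=np.zeros((3,3));b=np.zeros(3)
    for s,uv in l:
        o,v=ray(s,uv);P=np.eye(3)-np.outer(v,v);A+=P;b+=P@o
    x=np.linalg.solve(A,b); return x,[np.linalg.norm(proj(s,x)[0]-uv) for s,uv in l]
import pickle
def save(s,n): pickle.dump(s,open(n+'.pkl','wb'))
def load(n): return pickle.load(open(n+'.pkl','rb'))
E
python3 - <<'E'
from h import *
for n in ['scene','top','wrist']:
    s=snap(n,n+'0.png'); save(s,n+'0'); print(n,s['vfov'],s['k1'],-cam(s)[1].T@cam(s)[2])
st=manip.get_state(); print({k:np.round(v,4) for k,v in st.items()})
E
```

```text
scene 55.32619856975867 -0.08854349925078761 [1.32262855 0.05418111 0.76520702]
top 56.27997146330495 -0.02714459049257183 [ 0.36241241 -0.04023708  1.16788547]
wrist 71.90149128905878 -0.02155895461053674 [ 0.22911414 -0.58658029  0.38476659]
{'time': np.float64(0.15), 'joint_positions': array([-1.4955,  0.5283,  1.4336,  0.    ,  1.1814, -0.1785]), 'joint_velocities': array([-0.    , -0.0006, -0.0041, -0.0019,  0.0016,  0.0002]), 'joint_torque': array([ 5.00000e-04, -4.40431e+01, -1.76842e+01,  6.34000e-02,
        5.52000e-02, -1.00000e-04]), 'ee_pos': array([ 0.1569, -0.6044,  0.2218]), 'tcp_rot': array([-8.000e-04,  9.920e-01,  1.266e-01,  0.000e+00]), 'wrist_force': array([ 0.4099,  0.3926, -0.3541]), 'ft_torque': array([0.0226, 0.0164, 0.0037]), 'finger_gap': np.float64(0.0874)}
```

View pics/scene0.png

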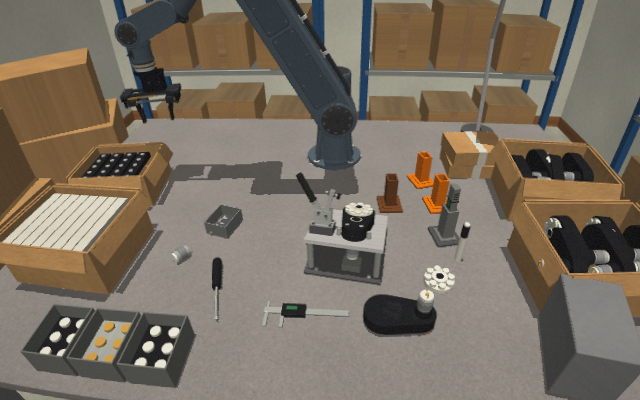

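View pics/top0.png

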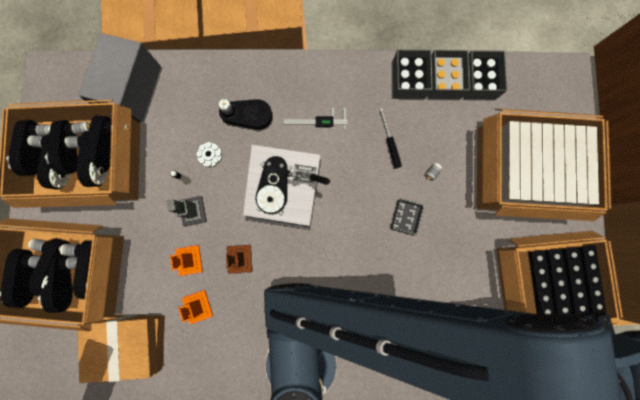

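View pics/wrist0.png

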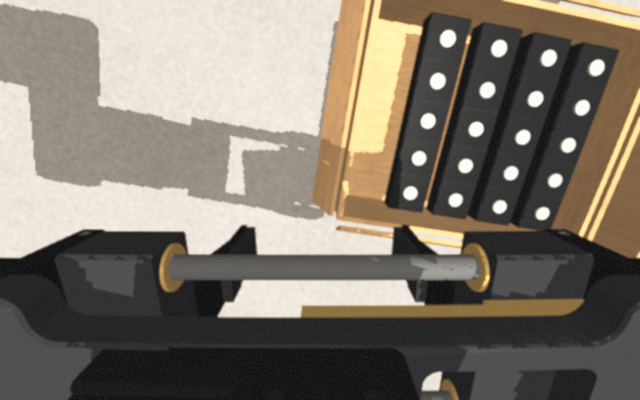

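The choice is between a grey stand with a grey pen at scene (447,215)/top (188,208), a brown look-alike at scene (390,192)/top (238,259), and orange look-alikes at scene (423,170) and (437,192). The screw bin is at scene (223,222). By the description I choose the grey stand, and I'll check it in a close crop. The clamp handle is black, at scene (305,187)/top (318,180), and open.

Run:
```python
from h import *
a=load('scene0')['pixels'][:,:,::-1]; b=load('top0')['pixels'][:,:,::-1]
cv2.imwrite('pics/c1.png',cv2.resize(a[160:290,285:485],None,fx=4,fy=4,interpolation=cv2.INTER_CUBIC))
cv2.imwrite('pics/c2.png',cv2.resize(b[135:235,160:340],None,fx=4.4,fy=4.4,interpolation=cv2.INTER_CUBIC))
```

```text
(no output)
```

View pics/c1.png

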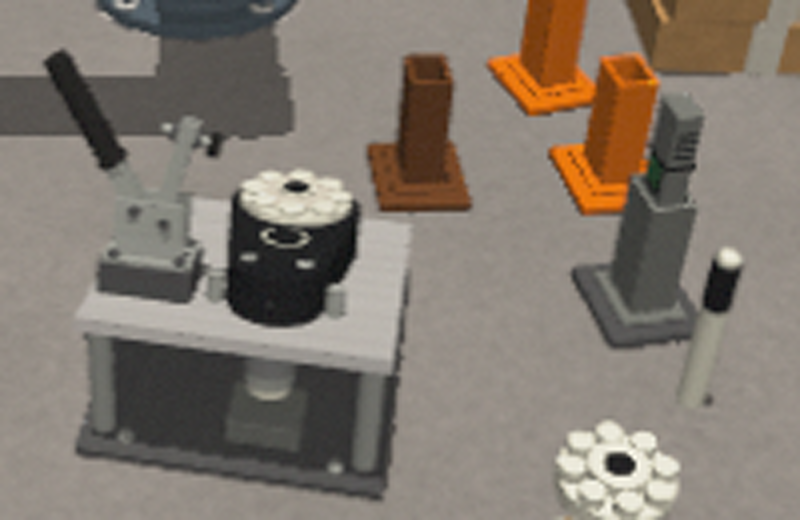

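View pics/c2.png

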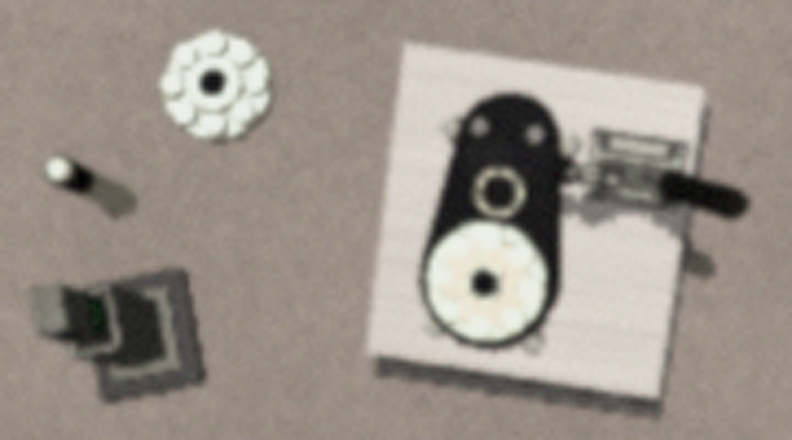

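The crops show the grey pen with its green display standing in the grey stand: pen top at scene (456,186), top (171,205). The ring is at scene (356,219)/top (273,178). The open black handle ends at scene (299,175)/top (328,181).

Run:
```python
from h import *
S=load('scene0');T=load('top0')
c1=lambda x,y:np.array([285+x/4-.4,160+y/4-.4]); c2=lambda x,y:np.array([160+x/4.4-.4,135+y/4.4-.4])
for n,a,b in [('gripend',(58,58),(738,203)),('gripnear',(113,162),(672,188)),('ring',(286,236),(498,191)),('pentop',(683,104),(48,310)),('cornFR',(80,313),(706,88)),('cornFL',(393,357),(405,42)),('markertop',(729,257),(58,168)),('bartop',(188,122),(568,165))]:
    x,e=tri([(S,c1(*a)),(T,c2(*b))]); print(n,x.round(4),np.round(e,2))
c=[onz(T,c2(*p),z)[:2] for p,z in [((405,42),.115),((706,88),.115),((660,400),.062),((370,355),.062)]]
print(np.round(c,4), np.mean(c,0))
for i,j in [(0,1),(3,2),(3,0),(2,1)]:
    d=c[j]-c[i];print(np.linalg.norm(d),np.degrees(np.arctan2(d[1],d[0])))
# stand base corners, top face z=.01 & pocket rim z=.11
for p in [(185,268),(203,380),(103,402)]: print('base',onz(T,c2(*p),.01).round(4))
for p in [(168,288),(178,365),(112,378)]: print('rim',onz(T,c2(*p),.11).round(4))
```

```text
gripend [ 0.519  -0.068   0.2458] [0.62 0.63]
gripnear [ 0.5392 -0.0316  0.1804] [0.06 0.05]
ring [0.5456 0.0808 0.1287] [0.1  0.09]
pentop [0.4605 0.3465 0.1839] [0.13 0.13]
cornFR [ 0.6162 -0.05    0.1188] [0.94 0.82]
cornFL [0.6458 0.1454 0.1187] [0.16 0.14]
markertop [0.5578 0.3654 0.132 ] [0.17 0.16]
bartop [0.5459 0.0231 0.2189] [2.51 2.42]
[[ 0.6468  0.1457]
 [ 0.6174 -0.0524]
 [ 0.416  -0.0238]
 [ 0.4443  0.1725]] [0.53110159 0.06051201]
0.20022955828332215 -98.43796881269161
0.19837224871861034 -98.19242056773528
0.2042533606503189 -7.5429503332988395
0.20338265185874724 -8.0628961787482
base [0.5089 0.3171 0.01  ]
base [0.4291 0.3008 0.01  ]
base [0.4127 0.3716 0.01  ]
rim [0.483  0.2968 0.11  ]
rim [0.4329 0.2881 0.11  ]
rim [0.424  0.3309 0.11  ]
```

```bash
cat >> h.py <<'E'
def delta(tgt,jaw=None,pr=True):
    """tool-axes shift (mm) from measured TCP to world tgt; jaw = wanted world angle (deg, mod 180) of tool y"""
    st=manip.get_state(); q=st['tcp_rot']; M=R.from_quat([q[1],q[2],q[3],q[0]]).as_matrix()
    d=M.T@(np.array(tgt)-st['ee_pos'])*1000; a=np.degrees(np.arctan2(M[1,1],M[0,1]))
    # positive twist about tool z (down) lowers world angle
    tw=None if jaw is None else ((a-jaw+90)%180)-90
    if pr: print('tcp',st['ee_pos'].round(4),'jawang',round(a,2),'shift',d.round(1),'twist',tw,'j6',st['joint_positions'][5].round(3),'j1',st['joint_positions'][0].round(3),'F',np.round(st['wrist_force'],2),'t',st['time'])
    return d,tw
yw=np.radians(-8.1)
X=np.array([np.cos(yw),np.sin(yw),0]);Y=np.array([-np.sin(yw),np.cos(yw),0]);s15,c15=np.sin(np.radians(15)),np.cos(np.radians(15))
N=-s15*X+c15*np.array([0,0,1]); U=c15*X+s15*np.array([0,0,1])
PIV=np.array([.5466,-.0183,.1565])
def P(th,r,off=.009):
    h=-Y*np.cos(th)+N*np.sin(th); w=Y*np.sin(th)+N*np.cos(th); return PIV+r*h+off*w
E
python3 - <<'E'
from h import *
for th,r in [(1.05,.075),(.8,.08),(.5,.085),(.25,.088),(0,.09)]: print(th,P(th,r).round(4),'edge-corr',(P(th,r)+.010*Y*np.sin(th)).round(4))
delta(P(1.05,.075)+.012*Y+[0,0,.06],-8.1)
E
```

```text
1.05 [ 0.5246 -0.045   0.2237] edge-corr [ 0.5258 -0.0364  0.2237]
0.8 [ 0.5233 -0.0648  0.218 ] edge-corr [ 0.5244 -0.0577  0.218 ]
0.5 [ 0.5242 -0.0861  0.2035] edge-corr [ 0.5249 -0.0814  0.2035]
0.25 [ 0.5271 -0.0994  0.186 ] edge-corr [ 0.5274 -0.0969  0.186 ]
0 [ 0.5316 -0.1071  0.1652] edge-corr [ 0.5316 -0.1071  0.1652]
tcp [ 0.1569 -0.6044  0.2218] jawang -75.46 shift [ 501.  -460.3  -61. ] twist -67.356972333164 j6 -0.179 j1 -1.495 F [ 0.41  0.39 -0.35] t 0.15
```

```bash
python3 -m crank '[{"tz":-50,"jaw":1},{"tx":50,"ty":-45,"tz":-65,"twist":-7,"jaw":1},{"tx":100,"ty":-90,"tz":-65,"twist":-14,"jaw":1},{"tx":150,"ty":-138,"tz":-65,"twist":-21,"jaw":1},{"tx":200,"ty":-184,"tz":-65,"twist":-28,"jaw":1}]' 10; python3 -c "
from h import *
delta(P(1.05,.075)+.012*Y+[0,0,.06],-8.1)"
```

```text
tcp [ 0.1569 -0.6044  0.2218] jawang -75.46 shift [ 501.  -460.3  -61. ] twist -67.356972333164 j6 -0.179 j1 -1.495 F [ 0.41  0.39 -0.35] t 0.15invalid input at $[0]: expected keys tx, ty, tz, twist, jaw
```

All the keys are needed.

```bash
python3 -m crank '[{"tx":0,"ty":0,"tz":-50,"twist":0,"jaw":1},{"tx":40,"ty":-35,"tz":-65,"twist":-7,"jaw":1},{"tx":75,"ty":-68,"tz":-65,"twist":-14,"jaw":1},{"tx":110,"ty":-102,"tz":-65,"twist":-21,"jaw":1},{"tx":145,"ty":-135,"tz":-65,"twist":-28,"jaw":1}]' 10; python3 -c "
from h import *
delta(P(1.05,.075)+.012*Y+[0,0,.06],-8.1)"
```

```text
time: 0.65
ee_pos: [0.2639, -0.4361, 0.2875]
tcp_rot: [-0.0, 0.931, 0.365, 0.0]
wrist_force: [0.6, -0.8, 0.1]
finger_gap: 0.0553
tcp [ 0.2639 -0.4361  0.2875] jawang -47.22 shift [ 466.3 -117.6    4. ] twist -39.121720192934454 j6 -0.422 j1 -1.246 F [ 0.64 -0.85  0.1 ] t 0.65
```

```bash
python3 -m crank '[{"tx":45,"ty":-12,"tz":0,"twist":-8,"jaw":1},{"tx":90,"ty":-23,"tz":0,"twist":-16,"jaw":1},{"tx":135,"ty":-34,"tz":0,"twist":-24,"jaw":1},{"tx":180,"ty":-45,"tz":0,"twist":-32,"jaw":1},{"tx":225,"ty":-57,"tz":0,"twist":-39,"jaw":1}]' ; python3 -c "
from h import *
delta(P(1.05,.075)+.012*Y+[0,0,.06],-8.1)"
```

```text
time: 1.15
ee_pos: [0.3913, -0.2421, 0.2875]
tcp_rot: [0.0, 0.756, 0.655, 0.0]
wrist_force: [-0.5, -1.5, -0.4]
finger_gap: 0.0149
tcp [ 0.3913 -0.2421  0.2875] jawang -8.18 shift [226.  104.    3.9] twist -0.07583209933086721 j6 -0.655 j1 -0.798 F [-0.53 -1.54 -0.42] t 1.15
```

```bash
python3 -m crank '[{"tx":45,"ty":21,"tz":0,"twist":0,"jaw":1},{"tx":90,"ty":42,"tz":0,"twist":0,"jaw":1},{"tx":135,"ty":63,"tz":0,"twist":0,"jaw":1},{"tx":180,"ty":84,"tz":0,"twist":0,"jaw":1},{"tx":226,"ty":104,"tz":0,"twist":0,"jaw":1}]' ; python3 -m crank '[{"tx":0,"ty":0,"tz":0,"twist":0,"jaw":1}]';python3 -c "
from h import *
delta(P(1.05,.075)+.012*Y+[0,0,.0],-8.1)
save(snap('scene','s1.png'),'s1');save(snap('wrist','w1.png'),'w1')
a=cv2.imread('pics/s1.png');cv2.imwrite('pics/s1c.png',cv2.resize(a[100:290,250:450],None,fx=3,fy=3))"
```

```text
time: 1.65
ee_pos: [0.5274, -0.0338, 0.2875]
tcp_rot: [0.0, 0.757, 0.653, -0.0]
wrist_force: [0.8, -0.8, -0.1]
finger_gap: 0.0003
time: 1.75
ee_pos: [0.5289, -0.0306, 0.2874]
tcp_rot: [-0.0, 0.755, 0.656, 0.001]
wrist_force: [0.4, -0.3, -1.1]
finger_gap: 0.0005
tcp [ 0.5289 -0.0306  0.2874] jawang -8.05 shift [-3.  -2.3 63.7] twist 0.05294442415798528 j6 -0.131 j1 -0.27 F [ 0.37 -0.3  -1.14] t 1.75
```

View pics/s1c.png

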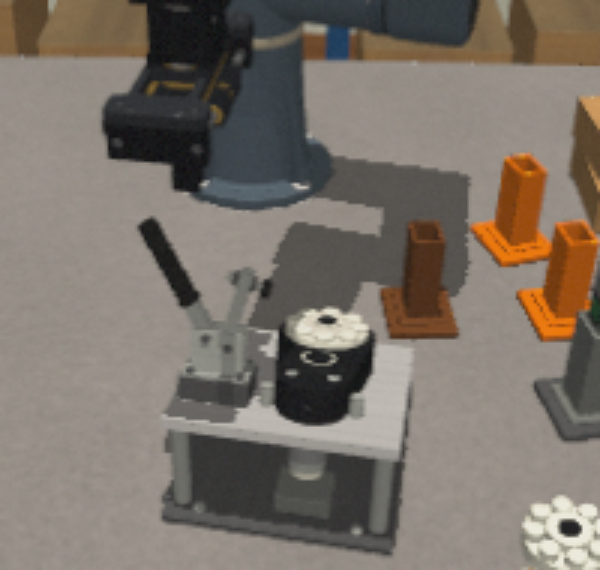

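View pics/w1.png

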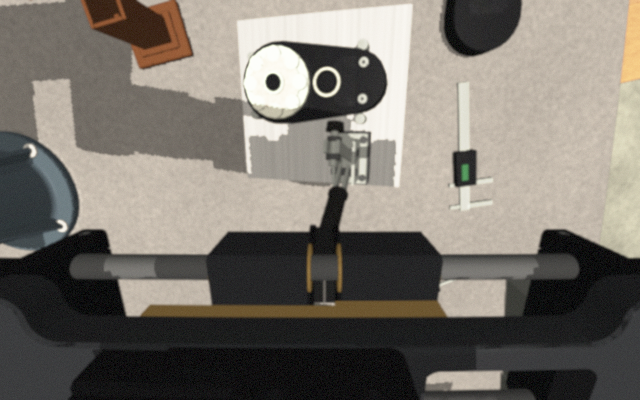

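```bash
python3 -c "
from h import *
s=load('s1');w=load('w1');t=manip.get_state()['ee_pos']
for p in [t,P(1.05,.112,0),P(1.05,.075),PIV,[.5456,.0808,.1287]]: print(np.round(p,3),proj(s,p),(proj(s,p)-[250,100])*3,proj(w,p))
"
```

```text
[ 0.526 -0.035  0.287] [[310.8603756  161.81626152]] [[182.58112681 185.44878455]] [[322.05130032 242.02471526]]
[ 0.514 -0.07   0.25 ] [[297.85781123 171.45967625]] [[143.57343368 214.37902876]] [[313.22705499 264.59249327]]
[ 0.525 -0.045  0.224] [[307.6536184  182.84793936]] [[172.9608552  248.54381808]] [[322.21544564 222.44098893]]
[ 0.547 -0.018  0.156] [[318.03029785 209.35204061]] [[204.09089356 328.05612184]] [[339.24530241 174.7138409 ]]
[0.546 0.081 0.129] [[355.9860343  218.61117026]] [[317.9581029  355.83351077]] [[325.3274793   81.08777948]]
```

```bash
python3 -m crank '[{"tx":0,"ty":0,"tz":25,"twist":0,"jaw":1},{"tx":0,"ty":0,"tz":50,"twist":0,"jaw":1},{"tx":-3,"ty":0,"tz":62,"twist":0,"jaw":1},{"tx":-12,"ty":1,"tz":66,"twist":0,"jaw":1},{"tx":-22,"ty":2,"tz":72,"twist":0,"jaw":1}]' 30;  python3 -m crank '[{"tx":-8,"ty":1,"tz":5,"twist":0,"jaw":1},{"tx":-16,"ty":2,"tz":9,"twist":0,"jaw":1},{"tx":-24,"ty":4,"tz":14,"twist":0,"jaw":1}]';python3 -c "
from h import *
delta(P(0,.09))
save(snap('scene','s2.png'),'s2')
a=cv2.imread('pics/s2.png');cv2.imwrite('pics/s2c.png',cv2.resize(a[100:290,250:450],None,fx=3,fy=3))"
```

```text
time: 2.35
ee_pos: [0.5253, -0.0573, 0.2157]
tcp_rot: [-0.001, 0.758, 0.652, 0.002]
wrist_force: [2.2, 6.3, 1.0]
finger_gap: 0.0003
time: 2.65
ee_pos: [0.5259, -0.0823, 0.2023]
tcp_rot: [-0.001, 0.758, 0.652, 0.001]
wrist_force: [1.6, 4.8, 2.9]
finger_gap: 0.0008
tcp [ 0.5259 -0.0823  0.2023] jawang -8.59 shift [-23.7   9.3  37.1] twist None j6 -0.219 j1 -0.367 F [1.61 4.84 2.87] t 2.65
```

View pics/s2c.png

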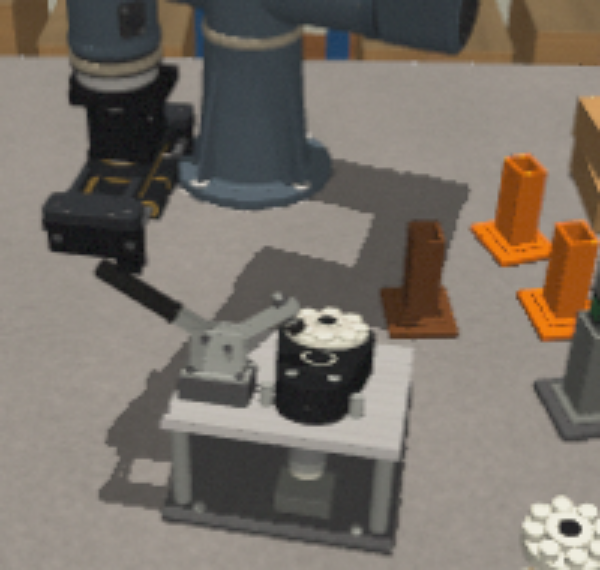

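The handle is turning (now about 0.55 rad) and the bar is coming down. I'll continue along the arc.

```bash
python3 -m crank '[{"tx":-7,"ty":2,"tz":9,"twist":0,"jaw":1},{"tx":-13,"ty":4,"tz":17,"twist":0,"jaw":1},{"tx":-18,"ty":6,"tz":25,"twist":0,"jaw":1},{"tx":-21,"ty":8,"tz":32,"twist":0,"jaw":1},{"tx":-22,"ty":9,"tz":37,"twist":0,"jaw":1}]';  python3 -m crank '[{"tx":0,"ty":0,"tz":2,"twist":0,"jaw":1},{"tx":0,"ty":0,"tz":2,"twist":0,"jaw":1}]';python3 -c "
from h import *
delta(P(0,.09))
save(snap('scene','s3.png'),'s3')
a=cv2.imread('pics/s3.png');cv2.imwrite('pics/s3c.png',cv2.resize(a[140:290,270:420],None,fx=4,fy=4))"
```

```text
time: 3.2
ee_pos: [0.5318, -0.1058, 0.1642]
tcp_rot: [0.0, 0.758, 0.653, 0.0]
wrist_force: [0.1, 3.1, 8.0]
finger_gap: 0.0002
time: 3.4
ee_pos: [0.5321, -0.1059, 0.1629]
tcp_rot: [0.001, 0.757, 0.653, -0.0]
wrist_force: [0.1, 2.2, 4.9]
finger_gap: 0.0003
tcp [ 0.5321 -0.1059  0.1629] jawang -8.43 shift [-1.3 -0.3 -2.2] twist None j6 -0.254 j1 -0.402 F [0.14 2.15 4.89] t 3.4
```

View pics/s3c.png

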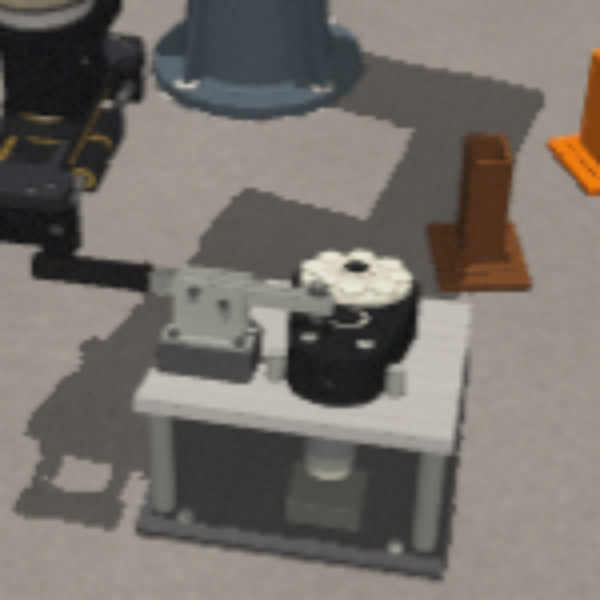

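Almost closed. I'll keep pushing until the force shows the stop.

```bash
python3 -m crank '[{"tx":0,"ty":0,"tz":2,"twist":0,"jaw":1},{"tx":0,"ty":0,"tz":4,"twist":0,"jaw":1}]';  python3 -m crank '[{"tx":0,"ty":0,"tz":3,"twist":0,"jaw":1},{"tx":0,"ty":0,"tz":3,"twist":0,"jaw":1}]'; python3 -m crank '[{"tx":0,"ty":0,"tz":3,"twist":0,"jaw":1},{"tx":0,"ty":0,"tz":3,"twist":0,"jaw":1}]'
```

```text
time: 3.65
ee_pos: [0.5323, -0.106, 0.1618]
tcp_rot: [0.002, 0.757, 0.653, 0.0]
wrist_force: [-6.5, 4.0, 35.1]
finger_gap: 0.0006
time: 3.85
ee_pos: [0.5325, -0.106, 0.1614]
tcp_rot: [0.002, 0.757, 0.654, 0.0]
wrist_force: [-9.0, 5.4, 40.0]
finger_gap: 0.0005
time: 4.05
ee_pos: [0.5326, -0.1061, 0.1608]
tcp_rot: [0.003, 0.757, 0.654, 0.0]
wrist_force: [-12.5, 5.6, 54.8]
finger_gap: 0.0005
```

The stop is reached: 55 N with under 1 mm of further motion, and the fingertip at the predicted height. Now up, open, and over to the pen.

```bash
python3 -m crank '[{"tx":0,"ty":0,"tz":-45,"twist":0,"jaw":1},{"tx":0,"ty":0,"tz":-95,"twist":8,"jaw":1},{"tx":0,"ty":0,"tz":-140,"twist":16,"jaw":0},{"tx":0,"ty":0,"tz":-140,"twist":24,"jaw":-1},{"tx":0,"ty":0,"tz":-140,"twist":32,"jaw":-1}]' 6; python3 -c "
from h import *
save(snap('scene','s4.png'),'s4');save(snap('top','t4.png'),'t4')
a=cv2.imread('pics/s4.png');b=cv2.imread('pics/t4.png');
cv2.imwrite('pics/s4c.png',np.hstack([cv2.resize(a[150:290,270:410],(420,420)),cv2.resize(b[130:250,220:340],(370,420))[:, :370]]))
delta([.4605-.05,.345,.30],-78)"
```

```text
time: 4.55
ee_pos: [0.5319, -0.1065, 0.294]
tcp_rot: [0.002, 0.909, 0.416, 0.0]
wrist_force: [-0.2, 0.5, -0.3]
finger_gap: 0.0171
tcp [ 0.531  -0.106   0.2923] jawang -40.44 shift [ 265.  -384.3   -8.4] twist 37.55507825237419 j6 0.304 j1 -0.402 F [-0.76  0.17  0.07] t 4.65
```

View pics/s4c.png

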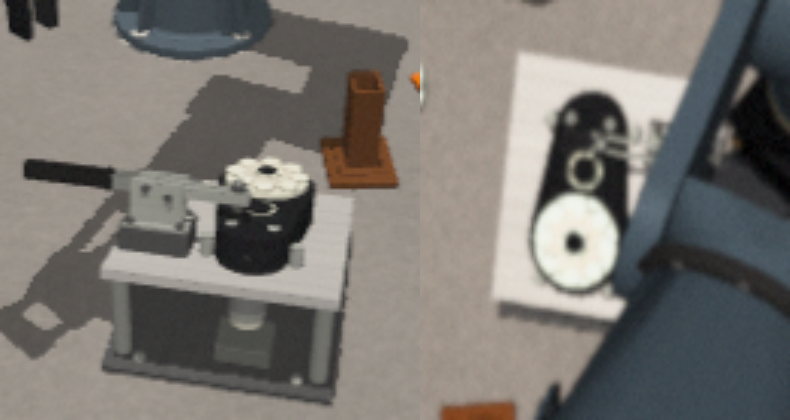

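The handle is level and the bar is down on the unit beyond the ring. Now to the pen.

```bash
python3 -m crank '[{"tx":28,"ty":-40,"tz":-8,"twist":8,"jaw":-1},{"tx":56,"ty":-80,"tz":-8,"twist":16,"jaw":-1},{"tx":84,"ty":-121,"tz":-8,"twist":24,"jaw":-1},{"tx":112,"ty":-162,"tz":-8,"twist":32,"jaw":-1},{"tx":140,"ty":-202,"tz":-8,"twist":38,"jaw":-1}]' 6; python3 -c "
from h import *
delta([.4605-.05,.345,.30],-78)"
```

```text
time: 5.15
ee_pos: [0.4697, 0.1264, 0.2997]
tcp_rot: [0.001, 0.995, 0.099, -0.001]
wrist_force: [1.1, -0.9, 0.8]
finger_gap: 0.0644
tcp [0.4697 0.1264 0.2997] jawang -78.58 shift [ -14.7 -226.    -0.6] twist -0.5824879178979785 j6 1.406 j1 0.034 F [ 1.07 -0.9   0.77] t 5.15
```

```bash
python3 -m crank '[{"tx":-3,"ty":-45,"tz":0,"twist":-0.5,"jaw":-1},{"tx":-6,"ty":-90,"tz":0,"twist":-0.5,"jaw":-1},{"tx":-9,"ty":-135,"tz":0,"twist":-0.5,"jaw":-1},{"tx":-12,"ty":-180,"tz":0,"twist":-0.5,"jaw":-1},{"tx":-15,"ty":-226,"tz":0,"twist":-0.5,"jaw":-1}]' 6; python3 -m crank '[{"tx":0,"ty":0,"tz":0,"twist":0,"jaw":-1}]'; python3 -c "
from h import *
delta([.4605-.05,.345,.30],-78)
s=snap('wrist','w5.png');save(s,'w5');print(proj(s,[.4605,.3465,.183]))"
```

```text
time: 5.65
ee_pos: [0.4097, 0.3452, 0.2996]
tcp_rot: [0.001, 0.994, 0.107, -0.0]
wrist_force: [1.1, 0.1, -0.0]
finger_gap: 0.0868
time: 5.75
ee_pos: [0.4086, 0.3482, 0.2995]
tcp_rot: [-0.0, 0.994, 0.11, -0.001]
wrist_force: [0.5, -0.9, 0.4]
finger_gap: 0.0872
tcp [0.4086 0.3482 0.2995] jawang -77.37 shift [ 1.2  3.6 -0.5] twist 0.6300597990620531 j6 1.847 j1 0.497 F [ 0.55 -0.89  0.36] t 5.75
[[336.65938938 145.36660368]]
```

View pics/w5.png

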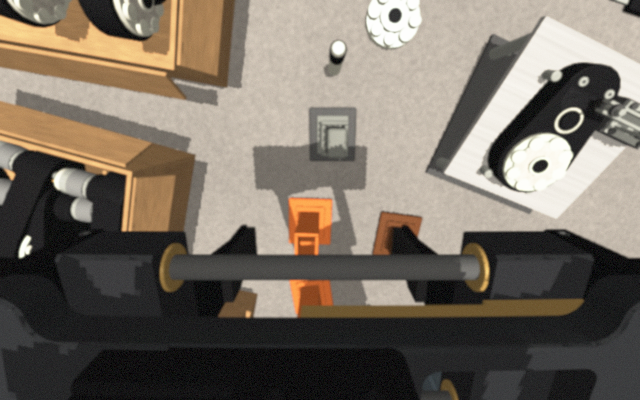

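```bash
python3 -c "
from h import *
a=cv2.imread('pics/w5.png');cv2.imwrite('pics/w5c.png',cv2.resize(a[95:175,290:380],None,fx=7,fy=7,interpolation=cv2.INTER_CUBIC))"
```

```text
(no output)
```

View pics/w5c.png

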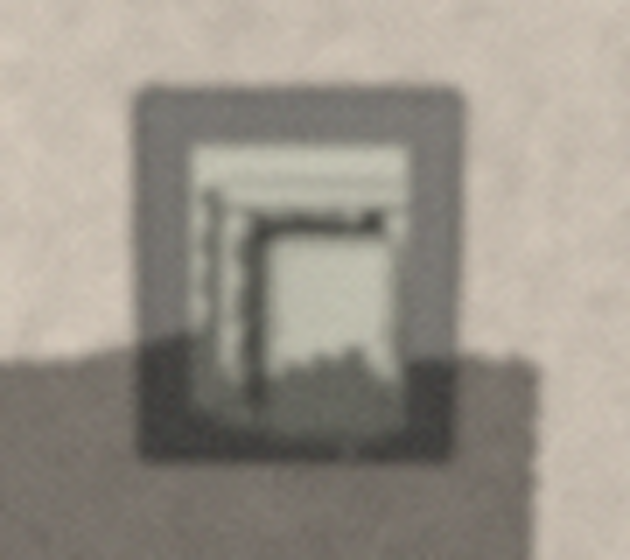

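```bash
python3 -c "
from h import *
s=load('w5')
f=lambda x,y:np.array([290+x/7-.4,95+y/7-.4])
for p in [(265,240),(390,240),(390,430),(265,430),(328,335)]: print(onz(s,f(*p),.183).round(4))
b=[onz(s,f(*p),.01)[:2] for p in [(137,90),(463,90),(455,460),(140,460)]]
print(np.round(b,4),np.mean(b,0)); d=b[0]-b[1];print(np.degrees(np.arctan2(d[1],d[0])),np.linalg.norm(d)); d=b[0]-b[3];print(np.degrees(np.arctan2(d[1],d[0])),np.linalg.norm(d)); d=b[1]-b[2];print(np.degrees(np.arctan2(d[1],d[0])),np.linalg.norm(d))
delta([.459,.3455,.20],-78)
"
```

```text
[0.4741 0.359  0.183 ]
[0.478  0.3419 0.183 ]
[0.4521 0.3355 0.183 ]
[0.4481 0.3531 0.183 ]
[0.4632 0.3474 0.183 ]
[[0.4952 0.3912]
 [0.5111 0.3201]
 [0.4304 0.3015]
 [0.4142 0.3736]] [0.46270762 0.34658749]
102.61618325132453 0.07284243651339765
12.279193691410024 0.08283555568097761
13.022895485758882 0.08283607586811814
tcp [0.4093 0.3458 0.2994] jawang -77.48 shift [48.6 10.9 99.3] twist 0.5210647266334263 j6 1.846 j1 0.494 F [-0.25 -0.28  0.43] t 5.8
```

```bash
python3 -m crank '[{"tx":30,"ty":6,"tz":0,"twist":0,"jaw":-1},{"tx":52,"ty":11,"tz":40,"twist":0,"jaw":-1},{"tx":52,"ty":11,"tz":80,"twist":0,"jaw":-1},{"tx":52,"ty":11,"tz":90,"twist":0,"jaw":-1},{"tx":52,"ty":11,"tz":90,"twist":0,"jaw":-1}]' 6; python3 -c "
from h import *
delta([.4625,.3465,.142],-77.5)
snap('wrist','w6.png');a=snap('scene','s6.png')
a=cv2.imread('pics/s6.png');cv2.imwrite('pics/s6c.png',cv2.resize(a[120:260,370:510],None,fx=4,fy=4,interpolation=cv2.INTER_CUBIC))"
```

```text
time: 6.3
ee_pos: [0.4624, 0.3423, 0.2084]
tcp_rot: [0.001, 0.994, 0.105, -0.003]
wrist_force: [-0.3, -0.3, 0.0]
finger_gap: 0.0869
tcp [0.4624 0.3423 0.2084] jawang -77.95 shift [ 1.3 -4.2 66.4] twist -0.4463997204913852 j6 1.804 j1 0.443 F [-0.27 -0.27  0.01] t 6.3
```

View pics/w6.png

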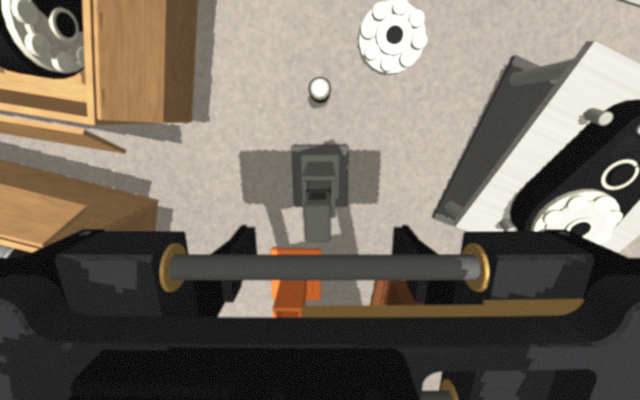

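View pics/s6c.png

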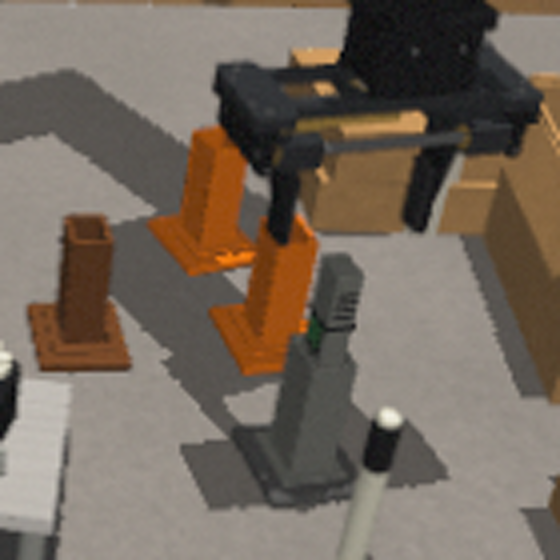

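```bash
python3 -m crank '[{"tx":1,"ty":-4,"tz":30,"twist":-0.4,"jaw":-1},{"tx":1,"ty":-4,"tz":60,"twist":-0.4,"jaw":-1},{"tx":1,"ty":-4,"tz":66,"twist":-0.4,"jaw":-1},{"tx":1,"ty":-4,"tz":66,"twist":-0.4,"jaw":0},{"tx":1,"ty":-4,"tz":66,"twist":-0.4,"jaw":1}]' 10;python3 -m crank '[{"tx":0,"ty":0,"tz":0,"twist":0,"jaw":1},{"tx":0,"ty":0,"tz":0,"twist":0,"jaw":1},{"tx":0,"ty":0,"tz":0,"twist":0,"jaw":1},{"tx":0,"ty":0,"tz":0,"twist":0,"jaw":1},{"tx":0,"ty":0,"tz":0,"twist":0,"jaw":1}]' 10; python3 -c "
from h import *
delta([.4625,.3465,.142],-77.5)"
```

```text
time: 6.9
ee_pos: [0.465, 0.3492, 0.1467]
tcp_rot: [-0.001, 0.994, 0.109, 0.002]
wrist_force: [0.3, 0.0, 0.0]
finger_gap: 0.078
time: 7.4
ee_pos: [0.4637, 0.3485, 0.1447]
tcp_rot: [-0.0, 0.994, 0.109, 0.0]
wrist_force: [0.4, 0.1, 0.2]
finger_gap: 0.0386
tcp [0.4637 0.3485 0.1447] jawang -77.53 shift [-1.6  1.7  2.7] twist -0.032505311571085826 j6 1.805 j1 0.452 F [0.41 0.06 0.24] t 7.4
```

```bash
python3 -m crank '[{"tx":-1,"ty":2,"tz":2,"twist":0,"jaw":1},{"tx":-1,"ty":2,"tz":2,"twist":0,"jaw":1},{"tx":-1,"ty":2,"tz":2,"twist":0,"jaw":1},{"tx":-1,"ty":2,"tz":2,"twist":0,"jaw":1},{"tx":-1,"ty":2,"tz":2,"twist":0,"jaw":1}]' 10; python3 -c "
from h import *
delta([.4625,.3465,.142],-77.5)"
```

```text
time: 7.9
ee_pos: [0.4631, 0.3463, 0.1424]
tcp_rot: [0.0, 0.994, 0.109, -0.0]
wrist_force: [0.2, 0.6, -1.0]
finger_gap: 0.0199
tcp [0.4631 0.3463 0.1424] jawang -77.53 shift [-0.5 -0.4  0.4] twist -0.033594122123076886 j6 1.802 j1 0.449 F [ 0.22  0.62 -1.02] t 7.9
```

```bash
python3 -m crank '[{"tx":0,"ty":0,"tz":-12,"twist":0,"jaw":1},{"tx":0,"ty":0,"tz":-24,"twist":0,"jaw":1},{"tx":0,"ty":0,"tz":-35,"twist":0,"jaw":1},{"tx":0,"ty":0,"tz":-35,"twist":0,"jaw":1},{"tx":0,"ty":0,"tz":-35,"twist":0,"jaw":1}]' 8; python3 -c "
from h import *
delta([.4625,.3465,.142],-77.5)"
python3 -m crank '[{"tx":-5,"ty":0,"tz":0,"twist":0,"jaw":1},{"tx":-10,"ty":0,"tz":0,"twist":0,"jaw":1},{"tx":-13,"ty":0,"tz":0,"twist":0,"jaw":1},{"tx":-13,"ty":0,"tz":0,"twist":0,"jaw":1}]' 8; python3 -c "
from h import *
delta([.4625,.3465,.142],-77.5)
a=snap('scene','s7.png');save(a,'s7');save(snap('wrist','w7.png'),'w7')
a=cv2.imread('pics/s7.png');cv2.imwrite('pics/s7c.png',cv2.resize(a[120:260,370:510],None,fx=4,fy=4,interpolation=cv2.INTER_CUBIC))"
```

```text
time: 8.4
ee_pos: [0.4634, 0.3465, 0.1784]
tcp_rot: [-0.0, 0.994, 0.109, 0.001]
wrist_force: [0.1, -0.5, -0.5]
finger_gap: 0.0198
tcp [0.4634 0.3465 0.1784] jawang -77.52 shift [-0.9 -0.2 36.4] twist -0.024955173687786214 j6 1.802 j1 0.449 F [ 0.05 -0.52 -0.51] t 8.4
time: 8.8
ee_pos: [0.4501, 0.3435, 0.1776]
tcp_rot: [-0.0, 0.994, 0.109, 0.0]
wrist_force: [1.4, 0.5, -0.6]
finger_gap: 0.0198
tcp [0.4501 0.3435 0.1776] jawang -77.52 shift [12.8 -0.2 35.6] twist -0.019844529642327302 j6 1.807 j1 0.455 F [ 1.4   0.46 -0.58] t 8.8
```

View pics/w7.png

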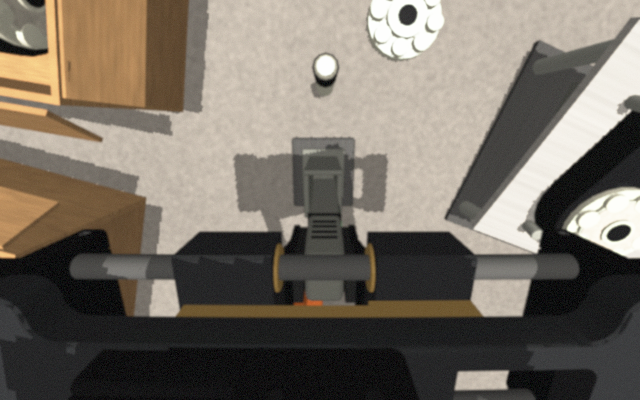

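View pics/s7c.png

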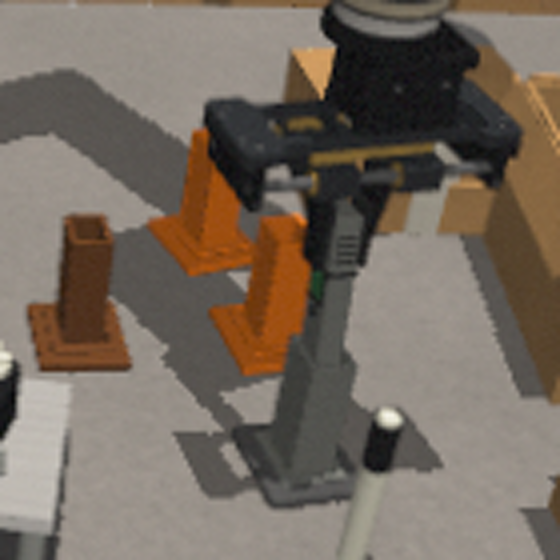

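The pen is pivoting in the light grip, with about 1.4 N at the rim. I'll carry on to about 15°.

```bash
python3 -m crank '[{"tx":-4,"ty":0,"tz":0,"twist":0,"jaw":1},{"tx":-8,"ty":0,"tz":0,"twist":0,"jaw":1},{"tx":-12,"ty":0,"tz":0,"twist":0,"jaw":1},{"tx":-12,"ty":0,"tz":0,"twist":0,"jaw":1},{"tx":-12,"ty":0,"tz":0,"twist":0,"jaw":1}]' 8; python3 -m crank '[{"tx":0,"ty":0,"tz":0,"twist":0,"jaw":1},{"tx":0,"ty":0,"tz":0,"twist":0,"jaw":1},{"tx":2,"ty":0,"tz":-20,"twist":0,"jaw":1},{"tx":2,"ty":0,"tz":-60,"twist":0,"jaw":1},{"tx":2,"ty":0,"tz":-110,"twist":0,"jaw":1}]' 45;
python3 -m crank '[{"tx":0,"ty":0,"tz":0,"twist":0,"jaw":1},{"tx":0,"ty":0,"tz":0,"twist":0,"jaw":1}]'; python3 -c "
from h import *
delta([.4625,.3465,.142],-77.5)
a=snap('scene','s8.png');save(a,'s8');save(snap('wrist','w8.png'),'w8');save(snap('top','t8.png'),'t8')
a=cv2.imread('pics/s8.png');cv2.imwrite('pics/s8c.png',cv2.resize(a[80:240,370:530],None,fx=4,fy=4,interpolation=cv2.INTER_CUBIC))"
```

```text
time: 9.4
ee_pos: [0.4408, 0.3414, 0.1776]
tcp_rot: [-0.0, 0.994, 0.109, 0.002]
wrist_force: [6.3, 0.8, -4.1]
finger_gap: 0.0195
time: 9.9
ee_pos: [0.4375, 0.34, 0.2859]
tcp_rot: [0.002, 0.994, 0.109, -0.005]
wrist_force: [0.4, 0.9, -0.7]
finger_gap: 0.0199
time: 10.1
ee_pos: [0.4397, 0.3412, 0.2883]
tcp_rot: [-0.0, 0.994, 0.109, -0.0]
wrist_force: [-1.4, -0.3, -2.5]
finger_gap: 0.0197
tcp [0.4397 0.3412 0.2883] jawang -77.52 shift [ 23.4  -0.2 146.3] twist -0.01603607218881109 j6 1.812 j1 0.459 F [-1.4  -0.33 -2.53] t 10.1
```

View pics/w8.png

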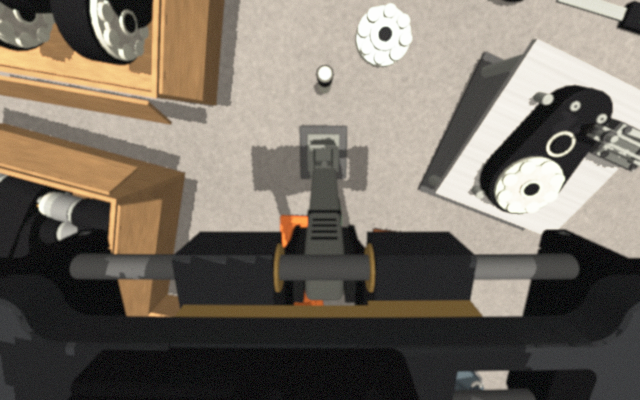

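View pics/s8c.png

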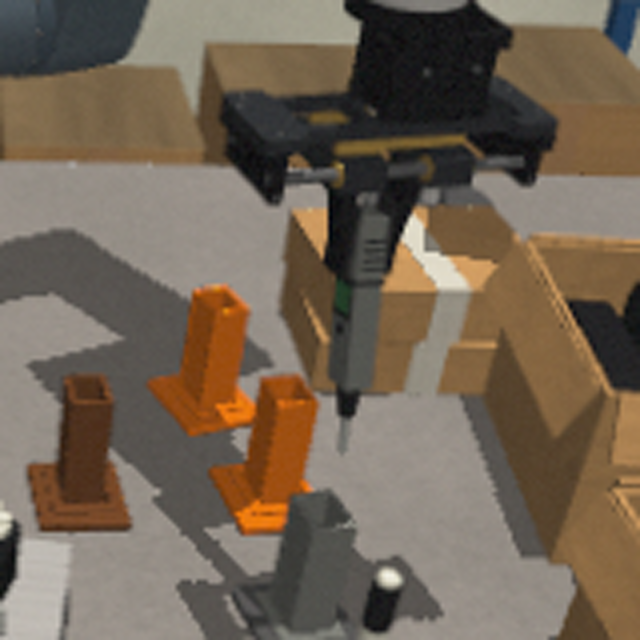

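View pics/t8.png

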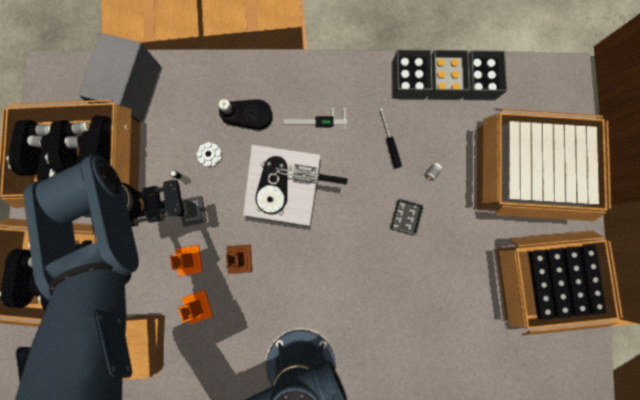

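```bash
python3 -c "
from h import *
a=cv2.imread('pics/w8.png');b=cv2.imread('pics/t8.png');cv2.imwrite('pics/w8c.png',np.hstack([cv2.resize(a[110:250,280:370],None,fx=5,fy=5,interpolation=cv2.INTER_CUBIC),cv2.resize(b[160:240,130:210],(700,700))[:,:340]]))
S=load('s8');w=load('w8')
st=manip.get_state();q=st['tcp_rot'];M=R.from_quat([q[1],q[2],q[3],q[0]]).as_matrix()
G=st['ee_pos']-.019*M[:,2];print('G',G)
for ph in [10,12,14,15,16]:
  f=np.radians(ph);ax=np.sin(f)*-M[:,0]-np.cos(f)*M[:,2]
  for l in [.1464]: 
    p=G-l*ax;sh=G-.0964*ax;print(ph,p.round(4),proj(S,p),(proj(S,p)-[370,80])*4,(proj(S,sh)-[370,80])*4,'wrist',(proj(w,p)-[280,110])*5,(proj(w,sh)-[280,110])*5)
"
```

```text
G [0.43887377 0.34057331 0.30451532]
10 [0.463  0.3457 0.1602] [[453.50177851 193.29737408]] [[334.00711403 453.18949631]] [[342.40495827 385.8750779 ]] wrist [[218.92326613 294.3221046 ]] [[218.43953504 388.33228779]]
12 [0.4679 0.3468 0.1612] [[454.34202966 194.07512669]] [[337.36811864 456.30050676]] [[344.69181663 387.76810616]] wrist [[218.89758336 271.45240954]] [[218.41657594 371.11854399]]
14 [0.4728 0.3479 0.1623] [[455.19594186 194.79952186]] [[340.78376745 459.19808746]] [[347.00913656 389.50769681]] wrist [[218.87002749 248.51582817]] [[218.39199156 353.96458613]]
15 [0.4752 0.3484 0.1629] [[455.62781047 195.14125576]] [[342.51124186 460.56502304]] [[348.17852657 390.31892631]] wrist [[218.85552911 237.01917228]] [[218.37907961 345.41022965]]
16 [0.4776 0.349  0.1636] [[456.06283778 195.46910619]] [[344.2513511  461.87642477]] [[349.35469122 391.09057665]] wrist [[218.84054015 225.50184977]] [[218.36574868 336.8711079 ]]
```

View pics/w8c.png

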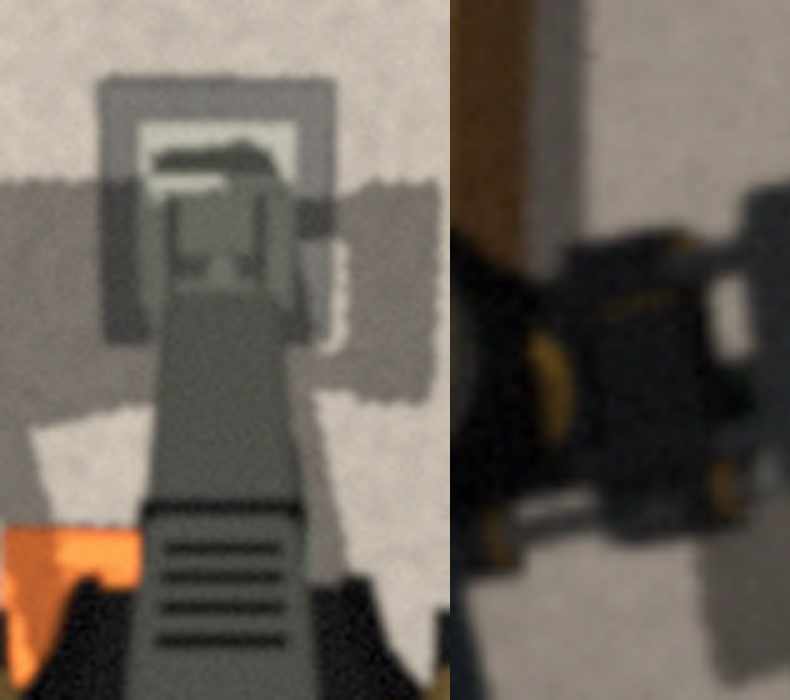

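```bash
cat >> h.py <<'E'
def pentest(w,ph,g,off,l):
    st=manip.get_state();q=st['tcp_rot'];M=R.from_quat([q[1],q[2],q[3],q[0]]).as_matrix()
    G=st['ee_pos']-.019*M[:,2];f=np.radians(ph);ax=-np.sin(f)*M[:,0]-np.cos(f)*M[:,2];p=np.cos(f)*M[:,0]-np.sin(f)*M[:,2]
    return G+ax*(l-g)+off*p, ax
E
python3 -c "
from h import *
w=load('w8')
for g in [.0964,.0984]:
 for ph in [10,12,13,14,15,16]:
  print(g,ph,'sh edge,line,tip',[((proj(w,pentest(w,ph,g,o,l)[0])[0]-[280,110])*5+2).round(0) for o,l in [(.015,0),(.015,.075),(0,-.05)]])
"
```

```text
0.0964 10 sh edge,line,tip [array([220., 311.]), array([219., 519.]), array([221., 296.])]
0.0964 12 sh edge,line,tip [array([220., 294.]), array([219., 516.]), array([221., 273.])]
0.0964 13 sh edge,line,tip [array([220., 286.]), array([219., 514.]), array([221., 262.])]
0.0964 14 sh edge,line,tip [array([220., 277.]), array([219., 513.]), array([221., 251.])]
0.0964 15 sh edge,line,tip [array([220., 269.]), array([219., 511.]), array([221., 239.])]
0.0964 16 sh edge,line,tip [array([220., 260.]), array([219., 510.]), array([221., 228.])]
0.0984 10 sh edge,line,tip [array([220., 307.]), array([219., 511.]), array([221., 293.])]
0.0984 12 sh edge,line,tip [array([220., 290.]), array([219., 508.]), array([221., 270.])]
0.0984 13 sh edge,line,tip [array([220., 281.]), array([219., 506.]), array([221., 259.])]
0.0984 14 sh edge,line,tip [array([220., 273.]), array([219., 504.]), array([221., 247.])]
0.0984 15 sh edge,line,tip [array([220., 264.]), array([219., 503.]), array([221., 235.])]
0.0984 16 sh edge,line,tip [array([220., 255.]), array([219., 501.]), array([221., 224.])]
```

```bash
python3 -m crank '[{"tx":3,"ty":0,"tz":40,"twist":0,"jaw":1},{"tx":3,"ty":0,"tz":80,"twist":0,"jaw":1},{"tx":3,"ty":0,"tz":100,"twist":0,"jaw":1},{"tx":3,"ty":0,"tz":106,"twist":0,"jaw":1},{"tx":3,"ty":0,"tz":107,"twist":0,"jaw":1}]' 45; python3 -m crank '[{"tx":0,"ty":0,"tz":0,"twist":0,"jaw":1},{"tx":0,"ty":0,"tz":0,"twist":0,"jaw":1}]' 8;python3 -c "
from h import *
delta([.4625,.3465,.182],-77.5)
s=snap('wrist','w9.png')"
```

```text
time: 10.75
ee_pos: [0.4419, 0.3412, 0.1789]
tcp_rot: [0.001, 0.994, 0.109, -0.003]
wrist_force: [-1.4, 0.3, -1.1]
finger_gap: 0.02
time: 10.95
ee_pos: [0.4432, 0.3419, 0.181]
tcp_rot: [0.0, 0.994, 0.109, -0.0]
wrist_force: [-0.3, -0.5, -1.5]
finger_gap: 0.0199
tcp [0.4432 0.3419 0.181 ] jawang -77.53 shift [19.8 -0.3 -1. ] twist -0.025038729992274966 j6 1.81 j1 0.457 F [-0.31 -0.54 -1.54] t 10.95
```

View pics/w9.png

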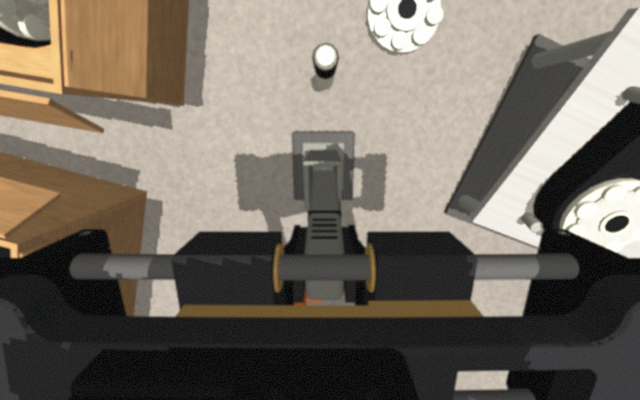

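The pen is back in the pocket mouth without contact force. I'll pull further with the light grip.

```bash
python3 -m crank '[{"tx":-3,"ty":0,"tz":0,"twist":0,"jaw":1},{"tx":-6,"ty":0,"tz":0,"twist":0,"jaw":1},{"tx":-9,"ty":0,"tz":0,"twist":0,"jaw":1},{"tx":-9,"ty":0,"tz":0,"twist":0,"jaw":1},{"tx":-9,"ty":0,"tz":0,"twist":0,"jaw":1}]' 6; python3 -c "
from h import *
delta([.4625,.3465,.182],-77.5)"
python3 -m crank '[{"tx":0,"ty":0,"tz":0,"twist":0,"jaw":1},{"tx":0,"ty":0,"tz":0,"twist":0,"jaw":1},{"tx":1,"ty":0,"tz":-20,"twist":0,"jaw":1},{"tx":2,"ty":0,"tz":-60,"twist":0,"jaw":1},{"tx":2,"ty":0,"tz":-107,"twist":0,"jaw":1}]' 45;
python3 -m crank '[{"tx":0,"ty":0,"tz":0,"twist":0,"jaw":1},{"tx":0,"ty":0,"tz":0,"twist":0,"jaw":1}]'; python3 -c "
from h import *
delta([.4625,.3465,.142],-77.5)
w=snap('wrist','w10.png');save(w,'w10');a=cv2.imread('pics/w10.png');cv2.imwrite('pics/w10c.png',cv2.resize(a[110:250,280:370],None,fx=5,fy=5,interpolation=cv2.INTER_CUBIC))
for g in [.0964,.0984]:
 for ph in [12,13,14,15,16,17]:
  print(g,ph,'sh edge,line,tip',[((proj(w,pentest(w,ph,g,o,l)[0])[0]-[280,110])*5+2).round(0) for o,l in [(.015,0),(.015,.075),(0,-.05)]])
"
```

```text
time: 11.5
ee_pos: [0.4379, 0.3409, 0.1816]
tcp_rot: [-0.001, 0.994, 0.109, 0.004]
wrist_force: [6.3, 0.8, -3.8]
finger_gap: 0.0201
tcp [0.4379 0.3409 0.1816] jawang -77.53 shift [25.3 -0.1 -0.2] twist -0.030905939313882413 j6 1.814 j1 0.461 F [ 6.29  0.82 -3.81] t 11.5
time: 12.0
ee_pos: [0.4351, 0.3398, 0.2874]
tcp_rot: [0.001, 0.994, 0.109, -0.003]
wrist_force: [1.2, 1.1, -0.8]
finger_gap: 0.0197
time: 12.2
ee_pos: [0.4367, 0.3407, 0.2891]
tcp_rot: [-0.001, 0.994, 0.109, 0.001]
wrist_force: [-0.5, 0.9, -1.8]
finger_gap: 0.0197
tcp [0.4367 0.3407 0.2891] jawang -77.52 shift [ 26.    0.  147.2] twist -0.02348128888404233 j6 1.814 j1 0.461 F [-0.54  0.91 -1.84] t 12.2
0.0964 12 sh edge,line,tip [array([221., 300.]), array([220., 521.]), array([222., 278.])]
0.0964 13 sh edge,line,tip [array([221., 291.]), array([220., 520.]), array([222., 267.])]
0.0964 14 sh edge,line,tip [array([221., 283.]), array([220., 518.]), array([222., 255.])]
0.0964 15 sh edge,line,tip [array([221., 274.]), array([220., 517.]), array([222., 244.])]
0.0964 16 sh edge,line,tip [array([221., 266.]), array([220., 516.]), array([222., 232.])]
0.0964 17 sh edge,line,tip [array([221., 257.]), array([220., 514.]), array([222., 221.])]
0.0984 12 sh edge,line,tip [array([221., 295.]), array([220., 513.]), array([222., 275.])]
0.0984 13 sh edge,line,tip [array([221., 287.]), array([220., 511.]), array([222., 263.])]
0.0984 14 sh edge,line,tip [array([221., 278.]), array([220., 510.]), array([222., 252.])]
0.0984 15 sh edge,line,tip [array([221., 269.]), array([220., 508.]), array([222., 240.])]
0.0984 16 sh edge,line,tip [array([221., 261.]), array([220., 507.]), array([222., 229.])]
0.0984 17 sh edge,line,tip [array([221., 252.]), array([220., 505.]), array([222., 217.])]
```

View pics/w10c.png

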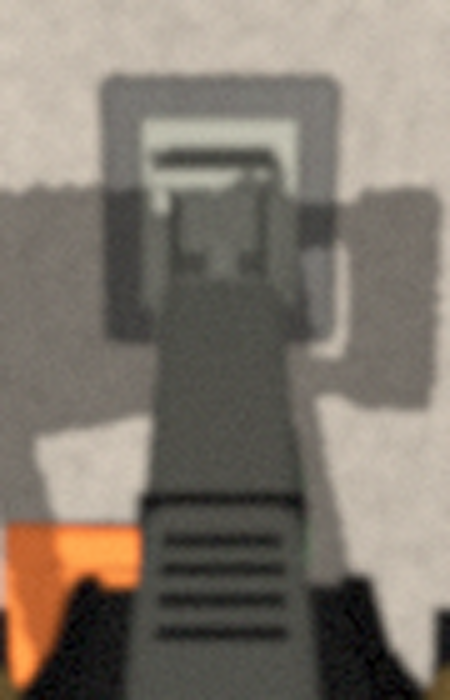

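```bash
python3 -m crank '[{"tx":0,"ty":15,"tz":-40,"twist":-8,"jaw":1},{"tx":8,"ty":45,"tz":-60,"twist":-16,"jaw":1},{"tx":16,"ty":75,"tz":-60,"twist":-24,"jaw":1},{"tx":25,"ty":110,"tz":-60,"twist":-32,"jaw":1},{"tx":30,"ty":140,"tz":-60,"twist":-40,"jaw":1}]' 45; 
python3 -m crank '[{"tx":0,"ty":0,"tz":0,"twist":-8,"jaw":1},{"tx":0,"ty":0,"tz":0,"twist":-16,"jaw":1},{"tx":0,"ty":0,"tz":0,"twist":-24,"jaw":1},{"tx":0,"ty":0,"tz":0,"twist":-32,"jaw":1},{"tx":0,"ty":0,"tz":0,"twist":-38,"jaw":1}]'; 
python3 -m crank '[{"tx":0,"ty":0,"tz":0,"twist":0,"jaw":1},{"tx":0,"ty":0,"tz":0,"twist":0,"jaw":1}]'; python3 -c "
from h import *
delta([.4625,.3465,.142],-77.5)
w=snap('scene','s11.png');save(w,'s11')
for ph in [12,13,14,15,16,17]:
  a=[proj(w,pentest(w,ph,.100,o,l)[0])[0].round(1) for o,l in [(0,0),(0,.118),(0,-.05)]];d=a[2]-a[1];print(ph,a,np.degrees(np.arctan2(d[0],d[1])))
"
```

```text
time: 12.75
ee_pos: [0.4958, 0.2087, 0.3456]
tcp_rot: [-0.0, 0.896, 0.445, -0.002]
wrist_force: [-1.0, 0.3, -1.3]
finger_gap: 0.0197
time: 13.25
ee_pos: [0.4948, 0.2099, 0.3451]
tcp_rot: [-0.002, 0.703, 0.712, -0.002]
wrist_force: [0.2, 0.0, -0.7]
finger_gap: 0.0197
time: 13.45
ee_pos: [0.4954, 0.2101, 0.346]
tcp_rot: [-0.001, 0.705, 0.709, -0.001]
wrist_force: [0.1, -0.4, -0.5]
finger_gap: 0.0196
tcp [0.4954 0.2101 0.346 ] jawang 0.34 shift [136.7 -31.4 204.1] twist 77.83835257311614 j6 0.187 j1 0.193 F [ 0.12 -0.38 -0.46] t 13.45
12 [array([418.1, 164.6]), array([413.9, 122. ]), array([419.7, 181. ])] 5.6144270990455905
13 [array([418.8, 164.5]), array([413.7, 122.1]), array([420.7, 180.8])] 6.800431897017053
14 [array([419.5, 164.4]), array([413.6, 122.1]), array([421.7, 180.6])] 7.883139316729696
15 [array([420.2, 164.2]), array([413.5, 122.1]), array([422.7, 180.4])] 8.967579862552075
16 [array([420.9, 164.1]), array([413.3, 122.1]), array([423.7, 180.2])] 10.148561959981325
17 [array([421.6, 163.9]), array([413.2, 122.2]), array([424.8, 180. ])] 11.34805341284836
```

View pics/s11.png

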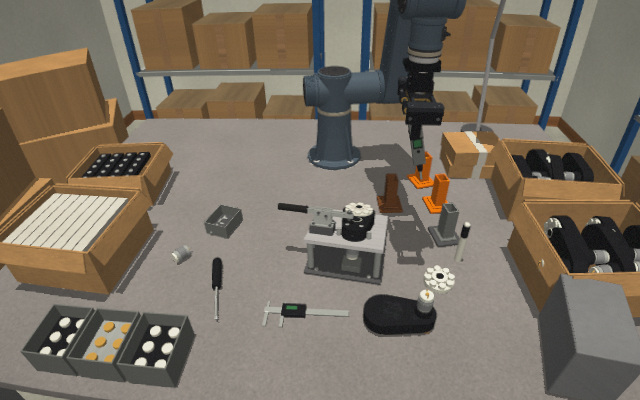

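```bash
python3 -c "
from h import *
a=cv2.imread('pics/s11.png');cv2.imwrite('pics/s11c.png',cv2.resize(a[115:190,395:445],None,fx=8,fy=8,interpolation=cv2.INTER_CUBIC))"
```

```text
(no output)
```

View pics/s11c.png

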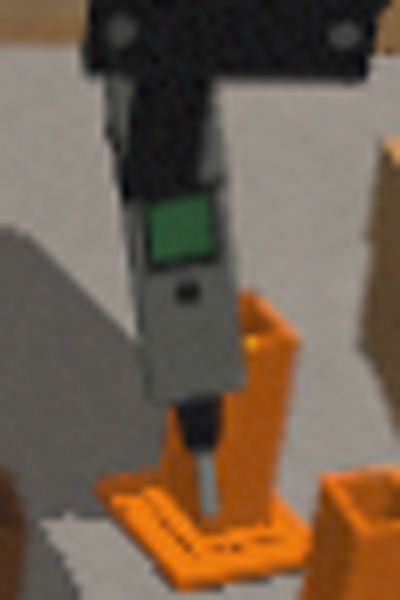

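```bash
python3 -c "
from h import *
w=load('s11')
st=manip.get_state();q=st['tcp_rot'];M=R.from_quat([q[1],q[2],q[3],q[0]]).as_matrix()
yy=M[:,1];print(yy)
c=lambda p:((proj(w,p)[0]-[395,115])*8+3)
for ph in [11,12,13,14,15,16]:
  f=lambda o,l:c(pentest(w,ph,.098,o,l)[0]+.010*yy*np.sign(yy[0]))
  L=[f(-.015,.118),f(-.015,0)];Rr=[f(.015,.09),f(.015,0)];C=[f(0,0),c(pentest(w,ph,.098,0,-.05)[0])]
  sl=lambda a:np.degrees(np.arctan2(a[1][0]-a[0][0],a[1][1]-a[0][1])).round(2)
  print(ph,'L',sl(L),'R',sl(Rr),'C-tip',sl(C),np.round(L,0).tolist(),np.round(Rr,0).tolist(),np.round(C,0).tolist())
"
```

```text
[ 0.99997687  0.0063166  -0.00252256]
11 L 5.09 R 3.84 C-tip 2.69 [[107.0, 76.0], [137.0, 419.0]] [[218.0, 146.0], [235.0, 405.0]] [[186.0, 412.0], [192.0, 527.0]]
12 L 6.22 R 4.98 C-tip 3.97 [[106.0, 77.0], [143.0, 419.0]] [[218.0, 145.0], [241.0, 404.0]] [[192.0, 411.0], [200.0, 526.0]]
13 L 7.36 R 6.12 C-tip 5.25 [[105.0, 78.0], [149.0, 419.0]] [[219.0, 144.0], [246.0, 402.0]] [[197.0, 410.0], [208.0, 524.0]]
14 L 8.5 R 7.26 C-tip 6.53 [[104.0, 79.0], [154.0, 418.0]] [[219.0, 144.0], [252.0, 401.0]] [[203.0, 409.0], [216.0, 523.0]]
15 L 9.65 R 8.41 C-tip 7.82 [[102.0, 80.0], [160.0, 418.0]] [[219.0, 143.0], [257.0, 399.0]] [[209.0, 408.0], [224.0, 521.0]]
16 L 10.79 R 9.56 C-tip 9.11 [[101.0, 81.0], [166.0, 418.0]] [[220.0, 142.0], [263.0, 397.0]] [[214.0, 407.0], [232.0, 520.0]]
```

```bash
python3 -m crank '[{"tx":28,"ty":0,"tz":0,"twist":8,"jaw":1},{"tx":56,"ty":0,"tz":0,"twist":16,"jaw":1},{"tx":84,"ty":0,"tz":0,"twist":24,"jaw":1},{"tx":112,"ty":-2,"tz":0,"twist":32,"jaw":1},{"tx":142,"ty":-4,"tz":0,"twist":40,"jaw":1}]' 45; 
python3 -m crank '[{"tx":0,"ty":0,"tz":0,"twist":8,"jaw":1},{"tx":0,"ty":0,"tz":0,"twist":16,"jaw":1},{"tx":0,"ty":0,"tz":0,"twist":24,"jaw":1},{"tx":0,"ty":0,"tz":0,"twist":32,"jaw":1},{"tx":0,"ty":0,"tz":0,"twist":37.8,"jaw":1}]'; python3 -m crank '[{"tx":0,"ty":0,"tz":0,"twist":0,"jaw":1}]'; python3 -c "
from h import *
delta([.4898,.3526,.178],-77.5)"
```

```text
time: 14.0
ee_pos: [0.4908, 0.3531, 0.347]
tcp_rot: [0.0, 0.906, 0.423, -0.001]
wrist_force: [0.9, -0.1, -1.2]
finger_gap: 0.0194
time: 14.5
ee_pos: [0.4908, 0.3522, 0.3469]
tcp_rot: [0.0, 0.994, 0.107, -0.001]
wrist_force: [0.3, 0.7, -1.5]
finger_gap: 0.0197
time: 14.6
ee_pos: [0.4908, 0.3522, 0.347]
tcp_rot: [0.0, 0.994, 0.11, -0.001]
wrist_force: [-0.5, 0.5, -0.8]
finger_gap: 0.0198
tcp [0.4908 0.3522 0.347 ] jawang -77.38 shift [ -0.7  -0.7 169. ] twist 0.11774895358531978 j6 1.788 j1 0.438 F [-0.46  0.53 -0.85] t 14.6
```

```bash
python3 -m crank '[{"tx":3,"ty":0,"tz":40,"twist":0,"jaw":1},{"tx":4,"ty":-1,"tz":80,"twist":0,"jaw":1},{"tx":4,"ty":-1,"tz":100,"twist":0,"jaw":1},{"tx":4,"ty":-1,"tz":100,"twist":0,"jaw":1}]' 45;  python3 -c "
from h import *
delta([.4898,.3526,.178],-77.5)
w=snap('wrist','w12.png');a=cv2.imread('pics/w12.png')"
```

```text
time: 15.0
ee_pos: [0.4923, 0.3528, 0.2435]
tcp_rot: [0.001, 0.994, 0.111, -0.004]
wrist_force: [-0.8, 0.0, 0.4]
finger_gap: 0.0193
tcp [0.4923 0.3528 0.2435] jawang -77.26 shift [-1.9 -0.5 65.5] twist 0.23714447449566478 j6 1.786 j1 0.438 F [-0.76  0.03  0.41] t 15.0
```

View pics/w12.png

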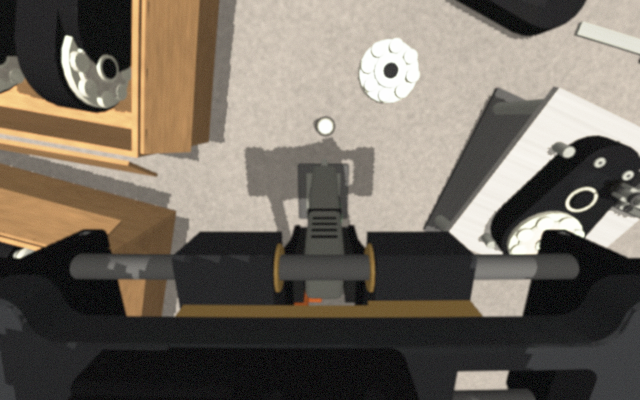

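```bash
python3 -m crank '[{"tx":1,"ty":0,"tz":20,"twist":0,"jaw":1},{"tx":1,"ty":0,"tz":40,"twist":0,"jaw":1},{"tx":1,"ty":0,"tz":60,"twist":0,"jaw":1},{"tx":1,"ty":0,"tz":65,"twist":0,"jaw":1},{"tx":1,"ty":0,"tz":65,"twist":0,"jaw":1}]' 45; python3 -m crank '[{"tx":-3,"ty":0,"tz":0,"twist":0,"jaw":1},{"tx":-6,"ty":0,"tz":0,"twist":0,"jaw":1},{"tx":-6,"ty":0,"tz":0,"twist":0,"jaw":1}]' 10; python3 -c "
from h import *
delta([.4625,.3465,.178],-77.5)
w=snap('wrist','w13.png');a=cv2.imread('pics/w13.png');cv2.imwrite('pics/w13c.png',cv2.resize(a[90:250,260:390],None,fx=4,fy=4,interpolation=cv2.INTER_CUBIC))"
```

```text
time: 15.55
ee_pos: [0.4964, 0.3546, 0.1833]
tcp_rot: [-0.0, 0.994, 0.111, 0.001]
wrist_force: [-0.6, 0.3, -1.0]
finger_gap: 0.02
time: 15.85
ee_pos: [0.4898, 0.3531, 0.1837]
tcp_rot: [-0.0, 0.994, 0.111, 0.001]
wrist_force: [-0.4, 0.1, -0.1]
finger_gap: 0.0198
tcp [0.4898 0.3531 0.1837] jawang -77.31 shift [-28.1   0.5   5.7] twist 0.1887828217041232 j6 1.789 j1 0.44 F [-0.38  0.08 -0.12] t 15.85
```

View pics/w13c.png

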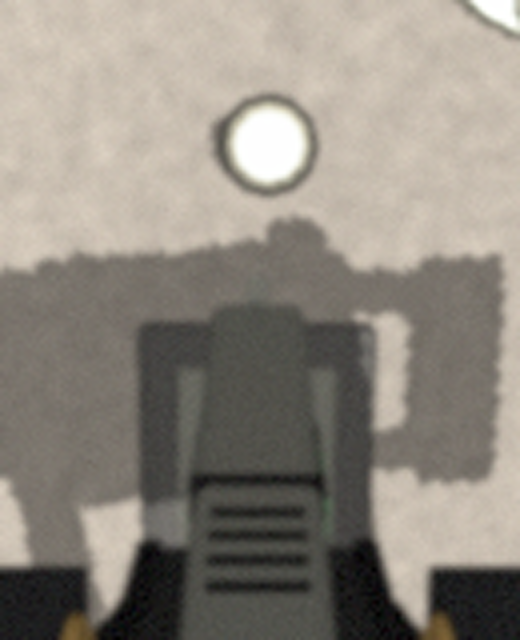

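```bash
python3 -m crank '[{"tx":-5,"ty":0,"tz":0,"twist":0,"jaw":1},{"tx":-10,"ty":0,"tz":0,"twist":0,"jaw":1},{"tx":-10,"ty":0,"tz":0,"twist":0,"jaw":1}]' 45;for i in 1 2; do python3 -m crank '[{"tx":-1.5,"ty":0,"tz":0,"twist":0,"jaw":1},{"tx":-1.5,"ty":0,"tz":0,"twist":0,"jaw":1}]' 10 ; done; python3 -c "
from h import *
delta([.4625,.3465,.178],-77.5)"
```

```text
time: 16.2
ee_pos: [0.479, 0.3505, 0.1825]
tcp_rot: [0.0, 0.994, 0.111, -0.001]
wrist_force: [0.3, 0.3, -1.4]
finger_gap: 0.02
time: 16.4
ee_pos: [0.4786, 0.3505, 0.1825]
tcp_rot: [0.0, 0.994, 0.11, -0.0]
wrist_force: [-0.1, 0.1, -0.5]
finger_gap: 0.0197
time: 16.6
ee_pos: [0.4771, 0.3501, 0.1825]
tcp_rot: [0.0, 0.994, 0.11, -0.0]
wrist_force: [0.3, -0.7, -0.1]
finger_gap: 0.02
tcp [0.4771 0.3501 0.1825] jawang -77.33 shift [-15.    0.3   4.5] twist 0.16672824019508425 j6 1.794 j1 0.444 F [ 0.27 -0.7  -0.13] t 16.6
```

```bash
for i in 1 2 3; do python3 -m crank '[{"tx":-1,"ty":0,"tz":0,"twist":0,"jaw":1},{"tx":-1,"ty":0,"tz":0,"twist":0,"jaw":1}]' 10 | grep -E "pos|force" ; done; python3 -c "
from h import *
delta([.4625,.3465,.178],-77.5)
w=snap('wrist','w14.png');save(w,'w14')
a=cv2.imread('pics/w14.png');cv2.imwrite('pics/w14c.png',cv2.resize(a[110:250,280:370],None,fx=5,fy=5,interpolation=cv2.INTER_CUBIC))
for g in [.0984,.1004]:
 for ph in [12,13,14,15,16,17]:
  print(g,ph,'sh edge,line,tip',[((proj(w,pentest(w,ph,g,o,l)[0])[0]-[280,110])*5+2).round(0) for o,l in [(.015,0),(.015,.075),(0,-.05)]])
"
```

```text
ee_pos: [0.4762, 0.3499, 0.1825]
wrist_force: [0.3, 0.1, -0.8]
ee_pos: [0.4758, 0.3498, 0.1827]
wrist_force: [1.8, 1.2, -0.8]
ee_pos: [0.4751, 0.3497, 0.1828]
wrist_force: [2.9, 0.2, -1.0]
tcp [0.4751 0.3497 0.1828] jawang -77.33 shift [-13.    0.3   4.8] twist 0.16899328668760916 j6 1.795 j1 0.445 F [ 2.95  0.21 -1.  ] t 17.2
0.0984 12 sh edge,line,tip [array([219., 290.]), array([218., 510.]), array([220., 269.])]
0.0984 13 sh edge,line,tip [array([219., 281.]), array([218., 508.]), array([220., 258.])]
0.0984 14 sh edge,line,tip [array([219., 272.]), array([218., 506.]), array([220., 246.])]
0.0984 15 sh edge,line,tip [array([219., 264.]), array([218., 505.]), array([220., 234.])]
0.0984 16 sh edge,line,tip [array([219., 255.]), array([218., 503.]), array([220., 223.])]
0.0984 17 sh edge,line,tip [array([219., 246.]), array([218., 502.]), array([220., 211.])]
0.1004 12 sh edge,line,tip [array([219., 285.]), array([218., 502.]), array([220., 266.])]
0.1004 13 sh edge,line,tip [array([219., 277.]), array([218., 500.]), array([220., 254.])]
0.1004 14 sh edge,line,tip [array([219., 268.]), array([218., 498.]), array([220., 242.])]
0.1004 15 sh edge,line,tip [array([219., 259.]), array([218., 496.]), array([220., 231.])]
0.1004 16 sh edge,line,tip [array([219., 250.]), array([218., 494.]), array([220., 219.])]
0.1004 17 sh edge,line,tip [array([219., 241.]), array([218., 492.]), array([220., 207.])]
```

View pics/w14c.png

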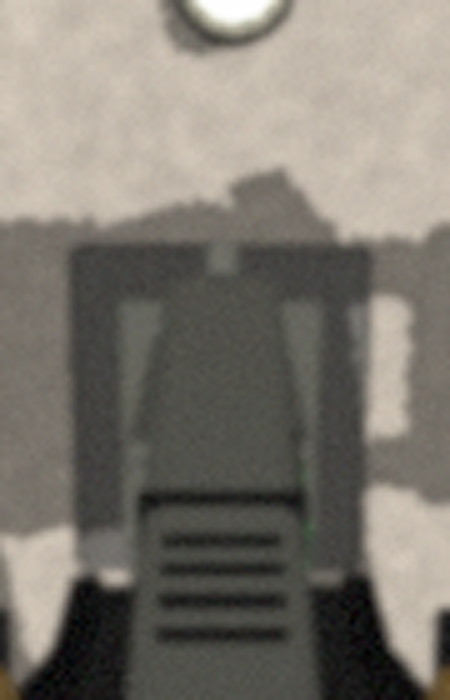

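```bash
for i in 1 2 3; do python3 -m crank '[{"tx":-1,"ty":0,"tz":0,"twist":0,"jaw":1},{"tx":-1,"ty":0,"tz":0,"twist":0,"jaw":1}]' 7 | grep -E "pos|force" ; done; python3 -c "
from h import *
delta([.4625,.3465,.178],-77.5)
w=snap('wrist','w15.png');save(w,'w15')
a=cv2.imread('pics/w15.png');cv2.imwrite('pics/w15c.png',cv2.resize(a[110:250,280:370],None,fx=5,fy=5,interpolation=cv2.INTER_CUBIC))
for g in [.0984,.1004]:
 for ph in [13,14,15,16,17]:
  print(g,ph,'sh edge,line,tip',[((proj(w,pentest(w,ph,g,o,l)[0])[0]-[280,110])*5+2).round(0) for o,l in [(.015,0),(.015,.075),(0,-.05)]])
"
```

```text
ee_pos: [0.4731, 0.3493, 0.1826]
wrist_force: [1.2, -0.5, -0.2]
ee_pos: [0.4721, 0.349, 0.1825]
wrist_force: [1.7, -0.5, -0.5]
ee_pos: [0.4712, 0.3488, 0.1825]
wrist_force: [1.3, 0.3, -0.9]
tcp [0.4712 0.3488 0.1825] jawang -77.33 shift [-8.9  0.3  4.5] twist 0.17333798964087066 j6 1.796 j1 0.447 F [ 1.28  0.3  -0.87] t 17.85
0.0984 13 sh edge,line,tip [array([219., 281.]), array([218., 508.]), array([220., 257.])]
0.0984 14 sh edge,line,tip [array([219., 272.]), array([218., 506.]), array([220., 246.])]
0.0984 15 sh edge,line,tip [array([219., 263.]), array([218., 504.]), array([220., 234.])]
0.0984 16 sh edge,line,tip [array([219., 255.]), array([218., 503.]), array([220., 222.])]
0.0984 17 sh edge,line,tip [array([219., 246.]), array([218., 501.]), array([220., 211.])]
0.1004 13 sh edge,line,tip [array([219., 276.]), array([218., 499.]), array([220., 254.])]
0.1004 14 sh edge,line,tip [array([219., 267.]), array([218., 497.]), array([220., 242.])]
0.1004 15 sh edge,line,tip [array([219., 259.]), array([218., 495.]), array([220., 230.])]
0.1004 16 sh edge,line,tip [array([219., 250.]), array([218., 494.]), array([220., 219.])]
0.1004 17 sh edge,line,tip [array([219., 241.]), array([218., 492.]), array([220., 207.])]
```

View pics/w15c.png

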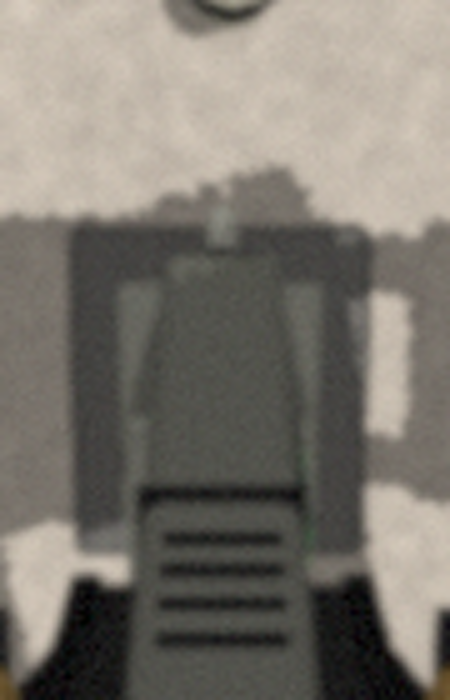

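```bash
python3 -m crank '[{"tx":0,"ty":0,"tz":0,"twist":0,"jaw":1},{"tx":0,"ty":0,"tz":0,"twist":0,"jaw":1},{"tx":12,"ty":0,"tz":-20,"twist":0,"jaw":1},{"tx":12,"ty":0,"tz":-60,"twist":0,"jaw":1},{"tx":12,"ty":0,"tz":-100,"twist":0,"jaw":1}]' 50;python3 -m crank '[{"tx":0,"ty":0,"tz":-40,"twist":0,"jaw":1},{"tx":0,"ty":0,"tz":-60,"twist":0,"jaw":1},{"tx":0,"ty":0,"tz":-60,"twist":0,"jaw":1}]'; python3 -c "
from h import *
delta([.4625,.3465,.178],-98.1)
w=snap('wrist','w16.png');save(w,'w16')
a=cv2.imread('pics/w16.png');cv2.imwrite('pics/w16c.png',cv2.resize(a[110:250,280:370],None,fx=5,fy=5,interpolation=cv2.INTER_CUBIC))
for g in [.0984,.1004]:
 for ph in [13,14,15,16,17]:
  print(g,ph,'sh edge,line,tip',[((proj(w,pentest(w,ph,g,o,l)[0])[0]-[280,110])*5+2).round(0) for o,l in [(.015,0),(.015,.075),(0,-.05)]])
"
```

```text
time: 18.4
ee_pos: [0.4818, 0.3509, 0.2824]
tcp_rot: [0.001, 0.994, 0.11, -0.002]
wrist_force: [0.4, 1.4, 0.2]
finger_gap: 0.0197
time: 18.7
ee_pos: [0.4841, 0.3521, 0.3462]
tcp_rot: [-0.001, 0.994, 0.11, 0.003]
wrist_force: [0.1, 0.0, -0.8]
finger_gap: 0.0201
tcp [0.4841 0.3521 0.3462] jawang -77.32 shift [-23.4   1.1 168.1] twist 20.78074833965495 j6 1.792 j1 0.442 F [ 0.09  0.   -0.76] t 18.7
0.0984 13 sh edge,line,tip [array([222., 288.]), array([221., 511.]), array([222., 265.])]
0.0984 14 sh edge,line,tip [array([222., 279.]), array([221., 509.]), array([222., 253.])]
0.0984 15 sh edge,line,tip [array([222., 271.]), array([221., 507.]), array([222., 242.])]
0.0984 16 sh edge,line,tip [array([222., 262.]), array([221., 506.]), array([222., 230.])]
0.0984 17 sh edge,line,tip [array([222., 254.]), array([221., 504.]), array([222., 219.])]
0.1004 13 sh edge,line,tip [array([222., 283.]), array([221., 502.]), array([222., 261.])]
0.1004 14 sh edge,line,tip [array([222., 275.]), array([221., 501.]), array([222., 250.])]
0.1004 15 sh edge,line,tip [array([222., 266.]), array([221., 499.]), array([222., 238.])]
0.1004 16 sh edge,line,tip [array([222., 257.]), array([221., 497.]), array([222., 226.])]
0.1004 17 sh edge,line,tip [array([222., 249.]), array([221., 495.]), array([222., 215.])]
```

View pics/w16c.png

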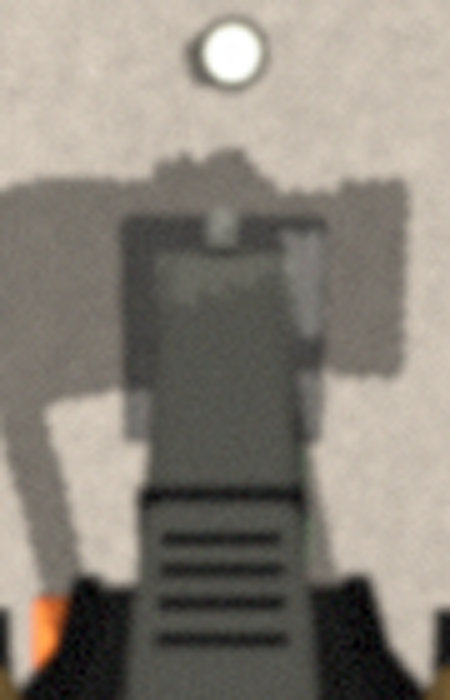

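```bash
python3 -c "
from h import *
delta([.5036,.0868,.315],-98.1)"
```

```text
tcp [0.4829 0.3515 0.3435] jawang -77.32 shift [-37.9 262.8  28.3] twist 20.777610644185685 j6 1.792 j1 0.442 F [ 0.32 -0.1  -2.01] t 18.75
```

```bash
python3 -m crank '[{"tx":-6,"ty":45,"tz":0,"twist":5,"jaw":1},{"tx":-12,"ty":90,"tz":0,"twist":10,"jaw":1},{"tx":-19,"ty":135,"tz":5,"twist":15,"jaw":1},{"tx":-26,"ty":180,"tz":10,"twist":20,"jaw":1},{"tx":-33,"ty":225,"tz":20,"twist":20.8,"jaw":1}]' 60;python3 -c "
from h import *
delta([.5036,.0868,.315],-98.1)"
```

```text
time: 19.25
ee_pos: [0.4986, 0.1231, 0.3203]
tcp_rot: [0.0, 0.997, -0.072, -0.002]
wrist_force: [1.3, -0.2, -1.0]
finger_gap: 0.0193
tcp [0.4986 0.1231 0.3203] jawang -98.2 shift [10.1 35.2  5.3] twist -0.1042266124882616 j6 1.738 j1 0.024 F [ 1.29 -0.2  -1.04] t 19.25
```

```bash
python3 -m crank '[{"tx":10,"ty":35,"tz":5,"twist":0,"jaw":1},{"tx":10,"ty":35,"tz":5,"twist":0,"jaw":1},{"tx":10,"ty":35,"tz":5,"twist":0,"jaw":1}]' 60;python3 -c "
from h import *
delta([.5036,.0868,.315],-98.1)
w=snap('wrist','w17.png');save(w,'w17');s=snap('scene','s17.png');save(s,'s17')
for ph in [15,16,17]:
  print(ph,[(proj(w,pentest(w,ph,.1012,o,l)[0])[0]).round(1) for o,l in [(.015,0),(.015,.075),(0,-.05)]],proj(s,pentest(w,ph,.1012,0,-.05)[0])[0])
print(proj(w,[.5456,.0808,.1287]),proj(s,[.5456,.0808,.1287]))
a=cv2.imread('pics/w17.png');b=cv2.imread('pics/s17.png');cv2.imwrite('pics/w17c.png',np.hstack([cv2.resize(a[110:260,260:380],(480,600),interpolation=cv2.INTER_CUBIC),cv2.resize(b[130:250,320:380],(300,600),interpolation=cv2.INTER_CUBIC)]))"
```

```text
time: 19.55
ee_pos: [0.5037, 0.0881, 0.3154]
tcp_rot: [-0.0, 0.997, -0.072, -0.003]
wrist_force: [0.5, 0.3, -1.1]
finger_gap: 0.0195
tcp [0.5037 0.0881 0.3154] jawang -98.26 shift [0.1 1.3 0.3] twist -0.16471684187986568 j6 1.669 j1 -0.046 F [ 0.48  0.29 -1.08] t 19.55
15 [array([321.9, 160.8]), array([321.1, 208.3]), array([322.2, 155.1])] [358.18116609 199.41101047]
16 [array([321.8, 159. ]), array([321.1, 207.9]), array([322.2, 152.7])] [358.05834349 199.7781102 ]
17 [array([321.8, 157.2]), array([321.1, 207.6]), array([322.2, 150.3])] [357.93626594 200.13002183]
[[324.8112549  146.20045405]] [[355.9860343  218.61117026]]
```

View pics/w17c.png

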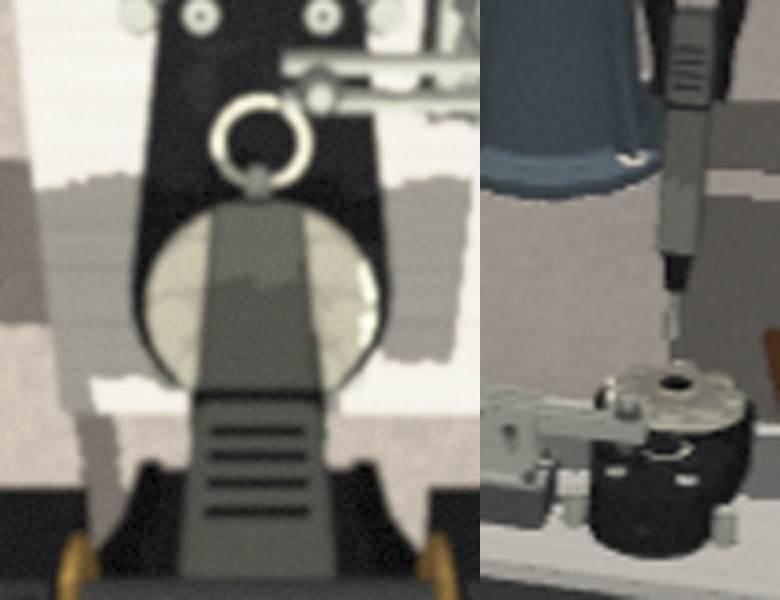

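View pics/w17.png

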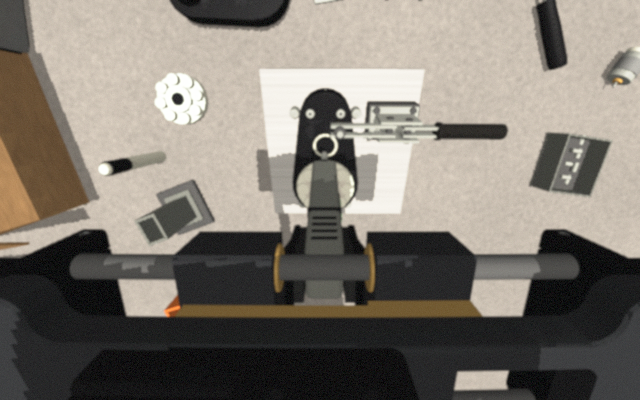

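```bash
python3 -m crank '[{"tx":0,"ty":1,"tz":20,"twist":0,"jaw":1},{"tx":0,"ty":1,"tz":38,"twist":0,"jaw":1},{"tx":0,"ty":1,"tz":45,"twist":0,"jaw":1},{"tx":0,"ty":1,"tz":45,"twist":0,"jaw":1},{"tx":0,"ty":1,"tz":45,"twist":0,"jaw":1}]' 60;python3 -c "
from h import *
delta([.5036,.0868,.2577],-98.1)
w=snap('wrist','w18.png');save(w,'w18');s=snap('scene','s18.png');save(s,'s18');t=snap('top','t18.png');save(t,'t18')
for ph in [15,16,17]:
  print(ph,pentest(w,ph,.1012,0,-.05)[0],[(proj(w,pentest(w,ph,.1012,o,l)[0])[0]).round(1) for o,l in [(.015,0),(.015,.075),(0,-.05)]],proj(s,pentest(w,ph,.1012,0,-.05)[0])[0])
for S in [[.5456,.0808,.1287],[.5448,.0809,.1316]]: print('ring',proj(w,S),proj(s,S))
a=cv2.imread('pics/w18.png');b=cv2.imread('pics/s18.png');cv2.imwrite('pics/w18c.png',np.hstack([cv2.resize(a[110:185,285:365],(480,450),interpolation=cv2.INTER_CUBIC),cv2.resize(b[180:240,335:375],(300,450),interpolation=cv2.INTER_CUBIC)]))"
```

```text
time: 20.15
ee_pos: [0.5054, 0.0883, 0.273]
tcp_rot: [-0.0, 0.998, -0.07, 0.0]
wrist_force: [-0.7, -0.6, -0.7]
finger_gap: 0.0194
tcp [0.5054 0.0883 0.273 ] jawang -98.06 shift [-1.6  1.8 15.3] twist 0.04314653037249627 j6 1.666 j1 -0.045 F [-0.72 -0.6  -0.75] t 20.15
15 [0.54470781 0.08232952 0.14651375] [array([324.2, 160.7]), array([324.2, 207.9]), array([324.2, 155.1])] [356.83674674 213.09924105]
16 [0.54722388 0.0819711  0.14722419] [array([324.2, 158.9]), array([324.2, 207.6]), array([324.2, 152.7])] [356.71362778 213.48623185]
17 [0.54972729 0.08161447 0.14797888] [array([324.2, 157.1]), array([324.2, 207.2]), array([324.2, 150.3])] [356.59123653 213.85869131]
ring [[325.43234783 152.15270358]] [[355.9860343  218.61117026]]
ring [[325.45567834 153.18257434]] [[356.06555843 217.56136205]]
```

View pics/w18c.png

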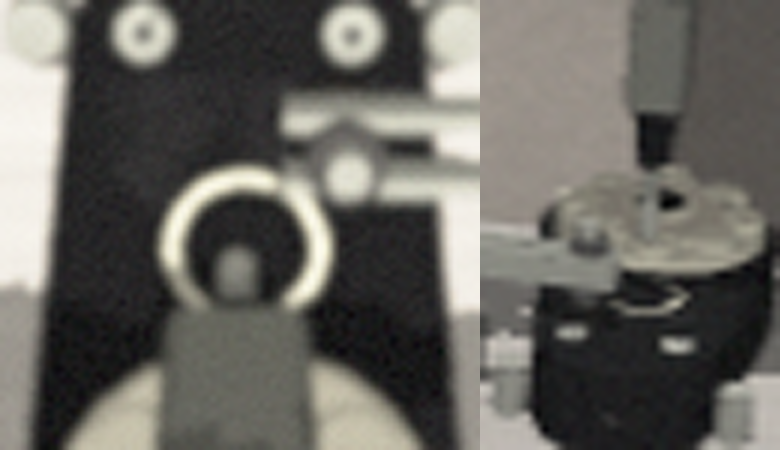

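```bash
python3 -m crank '[{"tx":-1.5,"ty":1,"tz":5,"twist":0,"jaw":1},{"tx":-1.5,"ty":1,"tz":10,"twist":0,"jaw":1},{"tx":-1.5,"ty":1,"tz":10,"twist":0,"jaw":1},{"tx":-1.5,"ty":1,"tz":10,"twist":0,"jaw":1}]' 60;python3 -c "
from h import *
delta([.5036,.0868,.2577],-98.1)
w=snap('wrist','w19.png');save(w,'w19');s=snap('scene','s19.png');save(s,'s19')
for ph in [15,16,17]:
  print(ph,pentest(w,ph,.1012,0,-.05)[0],[(proj(w,pentest(w,ph,.1012,o,l)[0])[0]).round(1) for o,l in [(.015,0),(.015,.075),(0,-.05)]],proj(s,pentest(w,ph,.1012,0,-.05)[0])[0])
for S in [[.5456,.0808,.1287],[.5448,.0809,.1316]]: print('ring',proj(w,S),proj(s,S))
a=cv2.imread('pics/w19.png');b=cv2.imread('pics/s19.png');cv2.imwrite('pics/w19c.png',np.hstack([cv2.resize(a[110:185,285:365],(480,450),interpolation=cv2.INTER_CUBIC),cv2.resize(b[180:240,335:375],(300,450),interpolation=cv2.INTER_CUBIC)]))"
```

```text
time: 20.7
ee_pos: [0.5033, 0.0868, 0.2623]
tcp_rot: [-0.0, 0.997, -0.071, -0.0]
wrist_force: [0.1, -0.6, -0.8]
finger_gap: 0.0193
tcp [0.5033 0.0868 0.2623] jawang -98.14 shift [ 0.3 -0.1  4.6] twist -0.04391781877419021 j6 1.665 j1 -0.048 F [ 0.08 -0.65 -0.82] t 20.7
15 [0.54230359 0.08123606 0.13551498] [array([323.6, 160.8]), array([323.4, 208. ]), array([323.7, 155.2])] [356.24818069 215.8019901 ]
16 [0.54482084 0.08087606 0.13622044] [array([323.6, 159. ]), array([323.4, 207.6]), array([323.7, 152.9])] [356.12395767 216.19395366]
17 [0.54732551 0.08051785 0.13697018] [array([323.6, 157.3]), array([323.4, 207.3]), array([323.7, 150.5])] [356.0004459  216.57159105]
ring [[323.65526376 151.32463946]] [[355.9860343  218.61117026]]
ring [[323.66542877 152.38945338]] [[356.06555843 217.56136205]]
```

View pics/w19c.png

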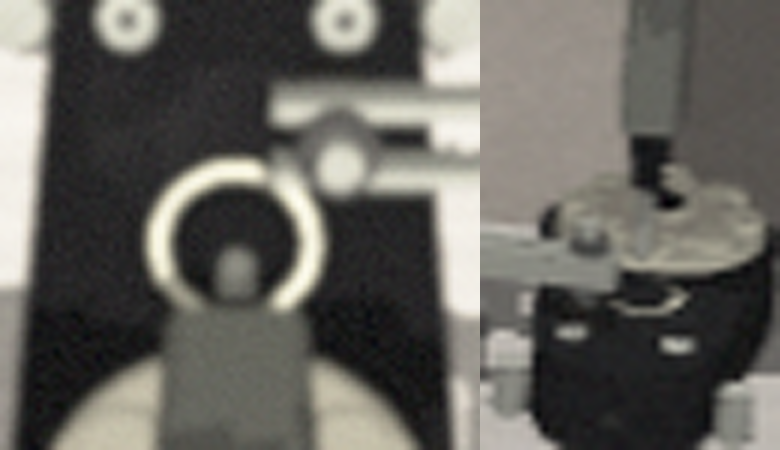

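```bash
python3 -m crank '[{"tx":1,"ty":-0.5,"tz":3,"twist":0,"jaw":1},{"tx":1,"ty":-0.5,"tz":4,"twist":0,"jaw":1},{"tx":1,"ty":-0.5,"tz":4,"twist":0,"jaw":1}]' 60 |grep -E "pos|force"; for i in 1 2 3; do python3 -m crank '[{"tx":0,"ty":0,"tz":1.5,"twist":0,"jaw":1},{"tx":0,"ty":0,"tz":1.5,"twist":0,"jaw":1}]' |grep -E "pos|force"; done; python3 -c "
from h import *
w=snap('wrist','w20.png');save(w,'w20');s=snap('scene','s20.png');save(s,'s20')
a=cv2.imread('pics/w20.png');b=cv2.imread('pics/s20.png');cv2.imwrite('pics/w20c.png',np.hstack([cv2.resize(a[110:185,285:365],(480,450),interpolation=cv2.INTER_CUBIC),cv2.resize(b[180:240,335:375],(300,450),interpolation=cv2.INTER_CUBIC)]))"
```

```text
ee_pos: [0.5044, 0.0872, 0.2583]
wrist_force: [0.2, 0.6, -1.7]
ee_pos: [0.5044, 0.0872, 0.2569]
wrist_force: [0.6, -0.6, -1.8]
ee_pos: [0.5044, 0.0872, 0.2554]
wrist_force: [0.4, 0.4, -1.1]
ee_pos: [0.5044, 0.0872, 0.2539]
wrist_force: [-0.0, 0.1, -1.5]
```

View pics/w20c.png

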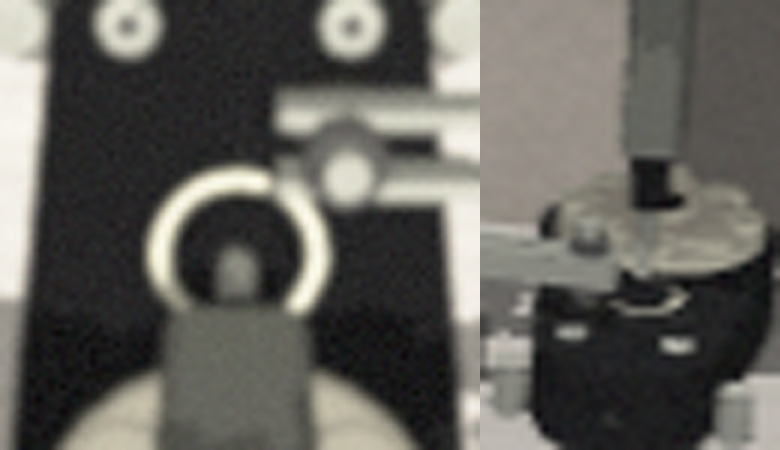

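```bash
for i in 1 2 3 4 5; do python3 -m crank '[{"tx":0,"ty":0,"tz":1.2,"twist":0,"jaw":1},{"tx":0,"ty":0,"tz":1.2,"twist":0,"jaw":1}]' |grep -E "pos|force"; done; python3 -c "
from h import *
w=snap('wrist','w21.png');save(w,'w21');s=snap('scene','s21.png');save(s,'s21')
a=cv2.imread('pics/w21.png');b=cv2.imread('pics/s21.png');cv2.imwrite('pics/w21c.png',np.hstack([cv2.resize(a[110:185,285:365],(480,450),interpolation=cv2.INTER_CUBIC),cv2.resize(b[180:240,335:375],(300,450),interpolation=cv2.INTER_CUBIC)]))"
```

```text
ee_pos: [0.5044, 0.0872, 0.2527]
wrist_force: [-0.4, -0.3, -1.5]
ee_pos: [0.5044, 0.0872, 0.2515]
wrist_force: [0.4, -0.2, -0.8]
ee_pos: [0.5046, 0.0872, 0.2506]
wrist_force: [-0.4, 1.6, 0.3]
ee_pos: [0.5048, 0.0872, 0.2494]
wrist_force: [-1.0, -0.4, 1.5]
ee_pos: [0.5049, 0.0872, 0.2483]
wrist_force: [-0.2, -1.1, 2.6]
```

View pics/w21c.png

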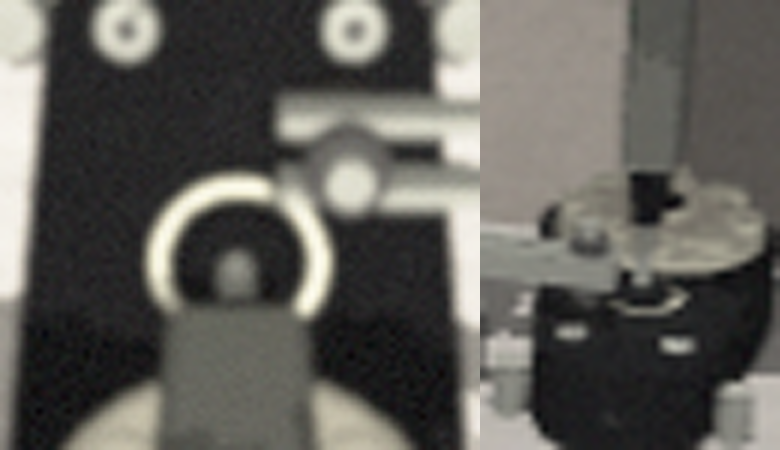

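```bash
python3 -m crank '[{"tx":0.3,"ty":0,"tz":1,"twist":0,"jaw":1},{"tx":0.3,"ty":0,"tz":1,"twist":0,"jaw":1}]'|grep -E "pos|force"; for i in 1 2 3 4 5 6 7 8; do python3 -m crank '[{"tx":0,"ty":0,"tz":0,"twist":0,"jaw":1}]' |grep -E "pos|force"; done; python3 -c "
from h import *
w=snap('wrist','w22.png');save(w,'w22');s=snap('scene','s22.png');save(s,'s22')
delta([.5036,.0868,.2577],-98.1)
a=cv2.imread('pics/w22.png');b=cv2.imread('pics/s22.png');cv2.imwrite('pics/w22c.png',np.hstack([cv2.resize(a[110:250,280:370],None,fx=5,fy=5,interpolation=cv2.INTER_CUBIC)[:600],cv2.resize(b[180:260,320:360+10],(300,600),interpolation=cv2.INTER_CUBIC)]))"
```

```text
ee_pos: [0.5052, 0.0871, 0.2472]
wrist_force: [-0.5, 0.3, 2.8]
ee_pos: [0.5051, 0.0871, 0.2472]
wrist_force: [0.8, -0.2, 4.0]
ee_pos: [0.5051, 0.0871, 0.2472]
wrist_force: [0.5, 0.5, 3.7]
ee_pos: [0.5051, 0.0872, 0.2472]
wrist_force: [1.2, -0.1, 4.5]
ee_pos: [0.5051, 0.0871, 0.2472]
wrist_force: [0.6, 0.2, 3.8]
ee_pos: [0.5051, 0.0871, 0.2472]
wrist_force: [0.7, -1.3, 3.3]
ee_pos: [0.5051, 0.0871, 0.2471]
wrist_force: [-0.0, -0.4, 2.8]
ee_pos: [0.505, 0.0871, 0.2471]
wrist_force: [1.0, -0.1, 2.8]
ee_pos: [0.505, 0.0872, 0.2472]
wrist_force: [0.1, -0.1, 3.0]
tcp [0.505  0.0872 0.2471] jawang -98.13 shift [ -1.3   0.5 -10.6] twist -0.031023246398234505 j6 1.665 j1 -0.047 F [ 1.04 -0.14  3.08] t 24.0
```

View pics/w22c.png

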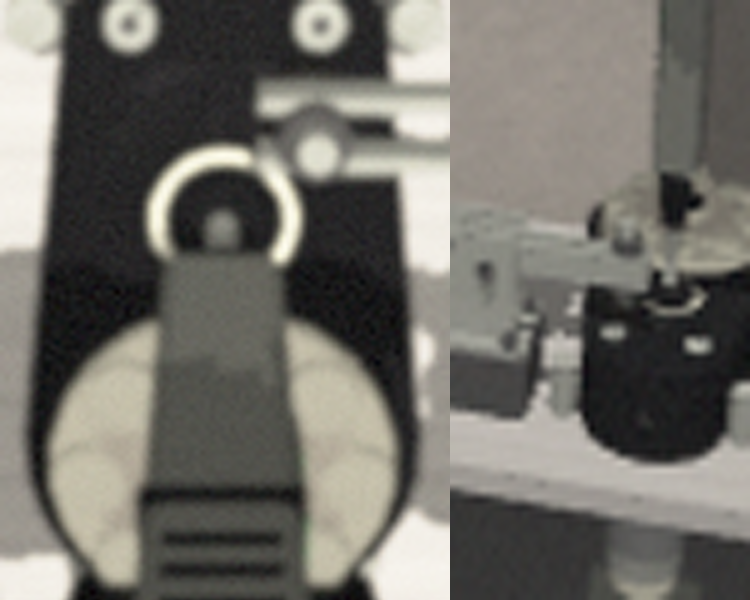

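View pics/s22.png

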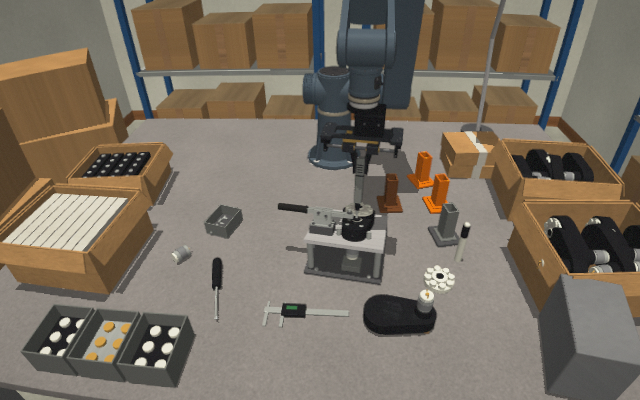

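```bash
python3 -c "
from bench import manip
manip.close_job(); print(manip.get_state()['time'])"
```

```text
the job is handed in; nothing more can be done
the job is handed in; nothing more can be done
```

I clamped the gear unit first, and at about 24 s of the 58 s I handed the job in with the pen still held and pressed on the test boss.

- **Clamp:** I pushed the handle down until it hit its stop, where the force rose to 55 N with under 1 mm of further travel. The later pictures show the handle level and the bar down on the unit.
- **Tilting the pen:** The arm can only hold its tool upright, so I gripped the pen lightly and pivoted it in the pads against the grey stand, then gripped it at 60 N. Two pulls in the pocket mouth left it at about 13°. A third pull against the pocket's outer wall finished it.
- **Squareness:** The pen should lean 15°. I estimate 15.5°, about half a degree off. The wrist camera alone read 16 to 16.5°. I reached 15.5° by adding the later change to an earlier check in the scene camera, and I did not check the final angle in a second camera.
- **Position:** The wrist picture shows the tip inside the painted ring, about 1 mm from the centre of the boss.
- **Press:** The tip is about 4 mm in by travel after contact. The force gives 4.6 to 5 mm with noisy readings, so it is about half in.
- **Disagreement:** Contact came about 7 mm lower than predicted. The likely cause is the pen sitting a few millimetres differently in the pads than I assumed.

In the last scene picture the other things are where they were.

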